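Refit a sight glass and screw its union nut down snug

ROBOT

A 7-joint arm with a two-finger parallel gripper is mounted at the origin on the work surface. World frame = base frame: x ahead of the robot, y to its left, z up, the work surface at z = 0. Lengths are in mm, angles in rad, forces in N, time in s.
With the tool pointing down it reaches from about 400 to 850 mm from the base axis. Payload 6.9 kg.
Tool frame: the origin (TCP) lies at the very end of the fingers, on their centre line; the grasp point (between the pads) lies 19 mm behind it; x points along the fingers, y is the direction in which the jaws open and shut, and the axes are right-handed (so a half turn about x gives the same grasp; the last joint's range is limited). The gripper opens to 85 mm and grips with 20 to 120 N. Pads are 22 mm wide; open, the fingers measure 114 mm over their backs; the gripper's body (76 mm by 85 mm) begins 54 mm behind the grasp point. The pads swing forward as they close: fully open they stand 13 mm farther back than shut.
Start: joints at [-1.071, 0.507, -0.238, 1.5, 0.126, 1.149, -0.155], TCP at [240.407, 576.902, 231.275] pointing down, gripper open.
Joint ranges: [-3.08, 3.08], [-0.24, 2.05], [-1.43, 1.35], [0, 2.5], [-1.52, 4.66], [0.17, 1.96], [-2.89, 2.89]. Speed limits (rad/s): [2.39, 2.39, 3.14, 3.14, 3.14, 3.14, 3.14].

INTERFACE

Orientations are given as a unit quaternion [w, x, y, z].
In Python, from cell import state, get_image, get_calibration, close_job gives the robot as it stands.
- The arm moves only by the tool step_arm, never from a script. Its argument "rows" is text: rows parted by semicolons, each of 7 numbers parted by spaces: the shift along the tool's x, y, z in mm, then the turn, a rotation vector about the tool's x, y, z in rad, then the finger opening in mm, from 0 to 85.4. In form: dx dy dz rx ry rz gripper; .... A call has 1 to 20 rows; each row shifts and turns the commanded pose from where the row before left it, along the tool's axes as they then stand; what a row does not reach is not made up. A row lasts 1/12 s, in which the tool goes at most 41.7 mm and 7.16 degrees, less where a joint would pass 70% of its speed; a pose out of reach is approached as far as the arm can. A call is refused whole if a number of a shift passes 41.7 or a number of a turn 0.125, either way. A call with a gripper value outside its range is refused whole. The fingers move at their own pace and stop on an object; "force" is the grip in N (left out, the last holds). Time passes only in rows, so rows that do not move let the fingers close. It gives the time, the measured TCP pose, the force and the opening at its end, in the units of the state.
- state(): the state, without advancing time (a new reading comes with each control period).
- get_image(name): name is "scene" or "top"; returns the picture (400x640x3 uint8, red, green, blue); there is no depth.
- get_calibration(name): a dict with "K" (3x3 intrinsics, pixels), "T" (4x4, takes a point from camera to world coordinates). Camera axes: x right, y down, z forward; pixel columns grow to the right and rows downward; lengths in mm; the calibration is good to about 2 mm. A picture is of the moment at which its call begins. get_calibration takes no time and is no camera call.
- close_job(): hands the job in, once; it reports no verdict.
The state is a dict: "time_s": time; "q": joint angles; "dq": joint speeds; "tau": joint torques, N m; "position": TCP position; "ee_rot": TCP orientation; "wrist_force": force on the tool from outside, world axes, zero at the start; "ft_torque": the same for the moment, N m; "width": opening from 0.0 (shut) to 1.0 (fully open).
Only numpy, scipy, OpenCV 4.12 (cv2) and the standard library are available. Lean on these libraries where they do the work, as an engineer would, in place of code of your own. Each camera call takes 0.05 s, during which the arm holds its last target.

TASK

Reassemble the sight glass: lay the round glass disc flat in the bored top of the upright threaded fitting, then put the large hexagon union nut over it and screw it down clockwise, hand-tight, until it is snug on the glass and stays tight by itself. Be gentle: do not overtighten or jam it, which would crack the glass, and leave the other things on the bench where they lie.

Things in the scene. Friction and masses are not known exactly. Their poses are not given: they have to be found in the camera images.
- fitting: upright stainless sight-glass fitting bolted to the bench, 95 mm high: dark base plate 130 x 110 x 10 mm, stub with clamp band and wing nut (below 42 mm height, up to 46 mm from the axis), 38 mm diameter neck, bored head with outside thread. Origin: on its axis, at the plate's underside; z up.
- fitting_rim (a point): centre of the fitting's mouth at rim height, 95 mm above the bench; axes as the fitting's. The bore is 42 mm in diameter; in it lies a black rubber gasket 40 mm across, its top about 7 mm below the rim, which gives a few tenths of a millimetre when tightened.
- thread_top (a point): top end of one of three thread ridges, 25.5 mm from the axis on the fitting's x axis, 1 mm below the rim; others at 120 and 240 degrees. Each (2.4 mm thick, 55 mm over all) runs 150 degrees clockwise and down: right-hand, 21 mm per turn, 1.4 mm play. Followed down by a light hand until the washer lands, the nut takes up the play in 24 degrees more; 30 to 42 degrees past landing is snug.
- glass: the sight glass: clear disc 40 mm in diameter, 12 mm thick, edges bevelled 1.5 mm top and bottom, about 34 g, lying on the rubber mat. Origin: centre of its underside; z up. Seated on the gasket it stands about 5 mm proud of the rim.
- mat: black rubber mat 190 x 130 mm, 6 mm thick, fixed to the bench, on which the glass and a spare gasket lie. Origin: centre of its underside.
- nut: the large stainless hexagon union nut, 66 mm across flats, 27 mm high, about 0.3 kg, standing on the bench ready way up. Origin: centre of its underside; z up. Flats face 0, 60, 120 ... degrees from its x axis. Open below (bore 57 mm). It turns lightly: under 0.06 N m running free, 0.1 to 0.2 N m when snug. Its thread locks by friction: it stays where left.
- nut_lug (a point): middle of one of the nut's three inner thread lugs (3.2 mm high, 9 mm long), on the nut's x axis, 4 mm above its underside; the others are at 120 and 240 degrees. Set on the fitting the lugs rest on the ridges, the nut's underside 3 to 10 mm below the rim, lowest when a lug is 12 to 18 degrees counter-clockwise (from above) of a ridge's top end.
- nut_lip (a point): centre of the underside of the nut's inward top lip (6.5 mm thick, 28 mm window), 20.5 mm above the nut's underside. Under it sits a captive white washer 1 to 4.5 mm thick (nuts differ) that bears on the glass. Turned clockwise from its lowest place the nut engages at once; the washer lands on the glass after 20 to 95 degrees (from other places up to 110 more), felt as a push up of a few N.
- small_nut: a smaller hexagon union nut, 42 mm across flats, 18 mm high: not for this fitting, leave it. Origin: centre of its underside.
- blank_cap: stainless blank cap, a disc 51 mm in diameter and 6.5 mm thick: leave it. Origin: centre of its underside.
- spare_gasket: white gasket ring, 48 mm outside, 36 mm inside, 5 mm thick, on the mat: leave it. Origin: centre of its underside.
- hose_tail: stainless barbed hose tail standing on its 51 mm flange, 62 mm high: leave it. Origin: centre of its underside.
- clamp: loose pipe clamp, ring 68 mm across, 12 mm high, with a wing bolt: leave it. Origin: centre of the ring's underside.
- spanner: open spanner 200 mm long lying on the bench: leave it. Origin: centre of its underside.
- brush: brush 190 mm long lying on the bench: leave it. Origin: centre of its underside.
Mind the look-alikes: they are no part of the job. Of the things shaped like the glass, the glass one is meant.

How it is judged:
By the outcome, as a careful person would: the job done as asked, in the order asked, and still so for the second after the job is handed in, with the robot touching nothing.
It also fails if it takes over 61 s, if anything falls off the work surface, if the arm or the gripper's body presses on something with over 40 N, if the wrist force passes 120 N, or if a joint passes its speed limit or range.

## Working session

There is one attempt and no reset: what is moved stays moved. The work goes in short steps, Python scripts to look and compute and a tool call to move; the robot and the scene stay as the last step left them, time stands still between calls to the robot, and variables do not carry over. Pictures are saved under pics/ and viewed, and the job is handed in when it is done.

Besides the shell and the picture viewer there is one more tool, called after "Emit:" as name(argument=value, ...) on one line, values as JSON. step_arm: Moves the arm, as the interface text tells. Its arguments: {"type":"object","properties":{"rows":{"type":"string"},"force":{"type":"number"}},"required":["rows"]}

```bash
ls; mkdir -p pics
python3 - <<'E'
from cell import *
import cv2,numpy as np
s=state();print(s)
for n in("scene","top"):
    im=get_image(n);cv2.imwrite(f"pics/{n}0.png",im[:,:,::-1]);c=get_calibration(n);print(n,np.round(c["K"],2).tolist(),np.round(c["T"],4).tolist())
E
```

```text
pics
{'time_s': 0.0, 'q': array([-1.07048298,  0.50834177, -0.23754008,  1.50113028,  0.12569873,
        1.14889387, -0.15479369]), 'dq': array([-2.91959631e-04,  1.37957228e-03, -1.12716266e-03,  2.11474012e-06,
        1.87262752e-03,  8.52207470e-04, -1.40603297e-03]), 'tau': array([-1.05002884e-03, -6.20603013e+01, -2.18671761e+00, -2.49672997e+01,
        1.28535210e-02,  1.15678392e-02, -2.10369910e-05]), 'position': array([240.26876279, 576.42973061, 230.42863999]), 'ee_rot': array([ 0.69326048,  0.13805041,  0.6934914 , -0.13928991]), 'wrist_force': array([-0.26469563,  0.33617588, -0.17129463]), 'ft_torque': array([ 6.59420377e-06, -2.41015490e-02, -4.63242990e-03]), 'width': 1.0027348402507976}
scene [[361.24, 0.0, 321.86], [0.0, 361.24, 202.89], [0.0, 0.0, 1.0]] [[0.0856, 0.752, -0.6535, 1137.2924], [0.9963, -0.0622, 0.059, -26.745], [0.0037, -0.6562, -0.7546, 837.6586], [0.0, 0.0, 0.0, 1.0]]
top [[403.49, 0.0, 316.72], [0.0, 403.49, 204.05], [0.0, 0.0, 1.0]] [[-0.0074, -0.9897, 0.1432, 354.6867], [-0.9996, 0.0034, -0.0286, 33.2527], [0.0278, -0.1433, -0.9893, 1063.2021], [0.0, 0.0, 0.0, 1.0]]
```

View pics/scene0.png

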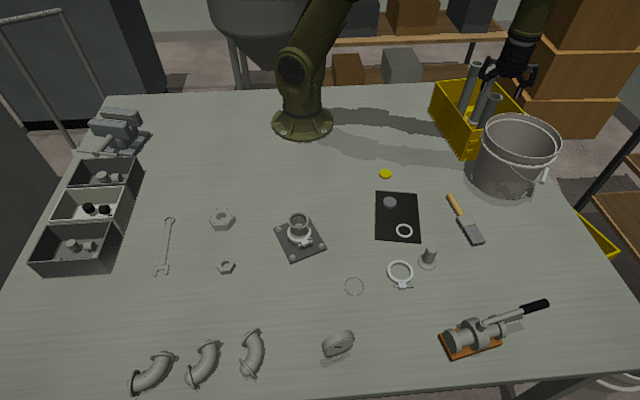

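View pics/top0.png

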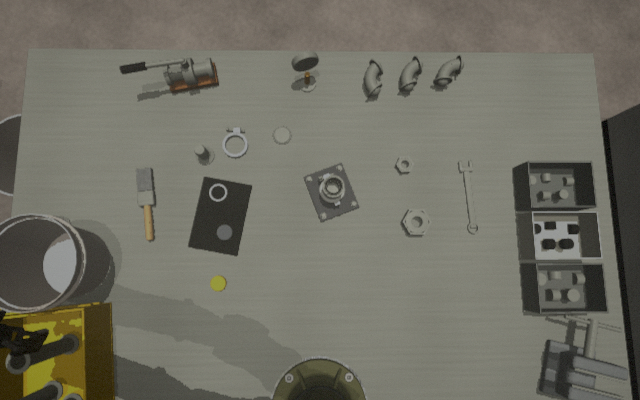

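Run:
```python
import cv2,numpy as np
t=cv2.imread("pics/top0.png");s=cv2.imread("pics/scene0.png")
r=lambda i,x0,y0,w,h,k:cv2.resize(i[y0:y0+h,x0:x0+w],None,fx=k,fy=k,interpolation=cv2.INTER_CUBIC)
a=r(t,180,115,130,180,3); cv2.imwrite("pics/c1.png",a)
b=r(t,300,140,150,110,5); cv2.imwrite("pics/c2.png",b)
cv2.imwrite("pics/c3.png",r(s,335,160,120,140,4))
cv2.imwrite("pics/c4.png",r(s,200,195,140,90,5))
```

```text
(no output)
```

View pics/c1.png

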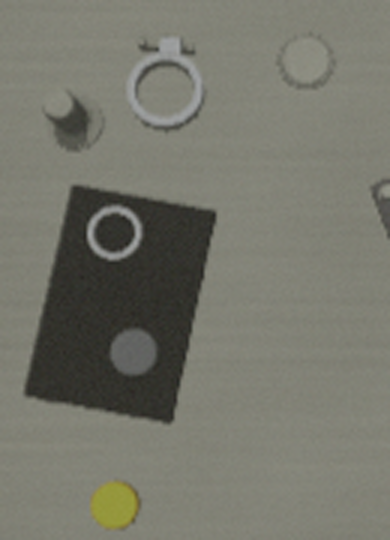

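View pics/c2.png

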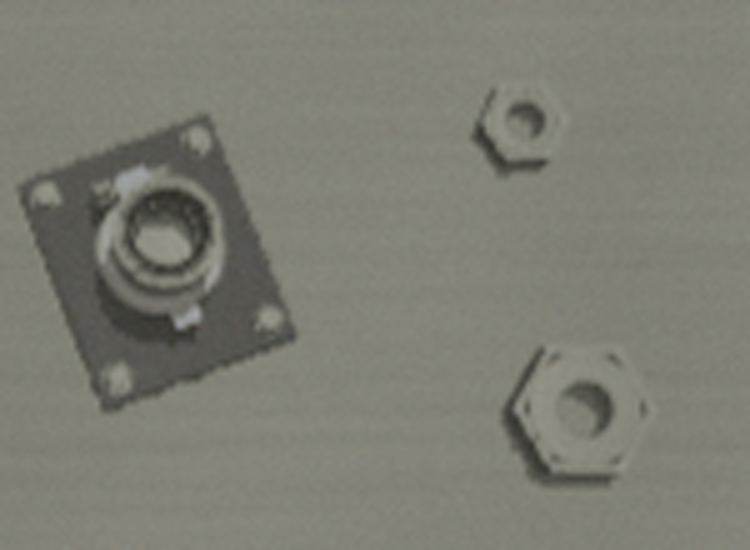

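View pics/c3.png

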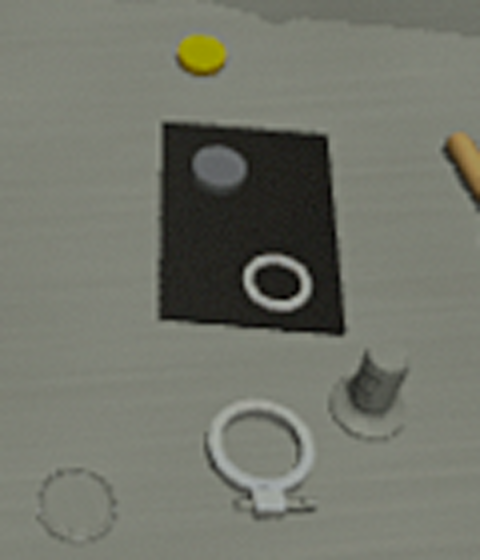

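View pics/c4.png

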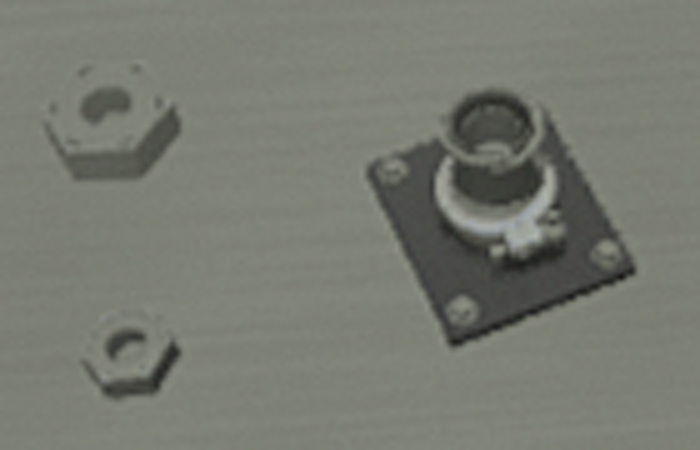

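```bash
cat > h.py <<'E'
import numpy as np,cv2
from cell import get_calibration
C={n:{k:np.array(v) for k,v in get_calibration(n).items()} for n in("scene","top")}
def ray(n,u,v):
    K,T=C[n]["K"],C[n]["T"]; d=T[:3,:3]@np.linalg.solve(K,[u,v,1.]); return T[:3,3],d/np.linalg.norm(d)
def onz(n,u,v,z):
    o,d=ray(n,u,v); return o+d*(z-o[2])/d[2]
def proj(n,p):
    K,T=C[n]["K"],C[n]["T"]; c=T[:3,:3].T@(np.asarray(p,float)-T[:3,3]); c=K@c; return c[:2]/c[2]
def tri(us,ut):
    A=np.zeros((3,3));b=np.zeros(3);R=[]
    for n,u in(("scene",us),("top",ut)):
        o,d=ray(n,*u);P=np.eye(3)-np.outer(d,d);A+=P;b+=P@o;R.append((o,d,P))
    p=np.linalg.solve(A,b);return p,[float(np.linalg.norm(P@(p-o))) for o,d,P in R]
def crop(im,x0,y0,w,h,k,f,gain=None):
    c=im[y0:y0+h,x0:x0+w].astype(float)
    if gain: c=(c-c.min())/(c.max()-c.min())*255
    cv2.imwrite(f,cv2.resize(c.clip(0,255).astype(np.uint8),None,fx=k,fy=k,interpolation=cv2.INTER_CUBIC))
E
python3 - <<'E'
from h import *
t=cv2.imread("pics/top0.png");s=cv2.imread("pics/scene0.png")
# predictions to size
crop(t,310,165,45,45,12,"pics/f_t.png",1);crop(s,280,205,45,45,12,"pics/f_s.png",1)
# mat & glass
for n,im,box in(("top",t,(185,172,70,88)),("scene",s,(370,185,55,62))):
    x,y,w,h=box;g=cv2.cvtColor(im,cv2.COLOR_BGR2GRAY)[y:y+h,x:x+w]
    g4=cv2.resize(g,None,fx=8,fy=8,interpolation=cv2.INTER_CUBIC)
    m=(g4<68).astype(np.uint8);cs,_=cv2.findContours(m,cv2.RETR_CCOMP,cv2.CHAIN_APPROX_NONE)
    for c in cs:
        a=cv2.contourArea(c)
        if a<3000: continue
        (cx,cy),sz,an=cv2.minAreaRect(c); M=cv2.moments(c);k=lambda q:(q+.5)/8-.5
        u=(k(M['m10']/M['m00'])+x,k(M['m01']/M['m00'])+y)
        print(n,round(a/64),np.round(u,2),np.round(np.array(sz)/8,1),"on z6",np.round(onz(n,*u,6),1),"z18",np.round(onz(n,*u,18),1))
E
```

```text
top 117 [217.72 192.08] [12.2 12.4] on z6 [540.5 264.1   6. ] z18 [538.4 261.5  18. ]
top 3476 [219.92 215.98] [50.  72.9] on z6 [477.  256.6   6. ] z18 [475.6 254.1  18. ]
top 201 [224.02 231.86] [16. 16.] on z6 [435.3 244.9   6. ] z18 [434.4 242.5  18. ]
top 291 [217.7  192.06] [18.9 19.6] on z6 [540.6 264.1   6. ] z18 [538.5 261.5  18. ]
scene 76 [403.89 230.08] [11.8  8.4] on z6 [539.3 263.8   6. ] z18 [547.9 259.6  18. ]
scene 2151 [396.78 217.11] [46.7 52.2] on z6 [490.7 254.    6. ] z18 [500.  249.9  18. ]
scene 203 [403.89 230.14] [17.6 14.8] on z6 [539.5 263.7   6. ] z18 [548.1 259.5  18. ]
scene 114 [389.4  201.28] [13.6 10.8] on z6 [427.5 245.2   6. ] z18 [437.8 241.3  18. ]
```

View pics/f_t.png

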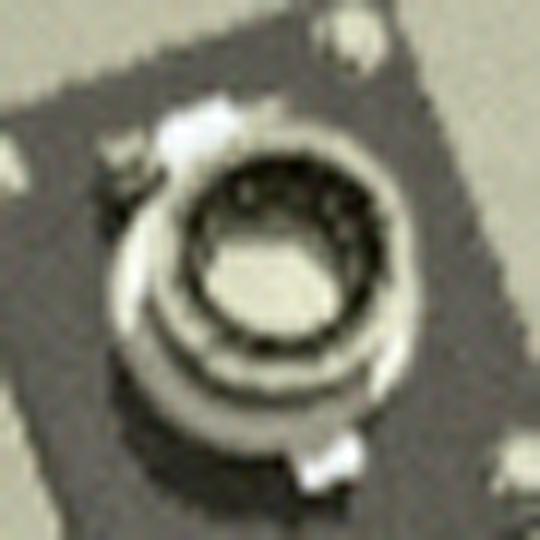

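View pics/f_s.png

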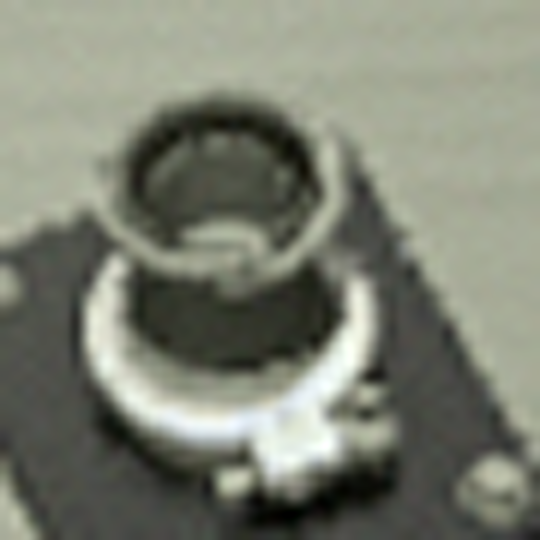

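Run:
```python
from h import *
t=cv2.imread("pics/top0.png");s=cv2.imread("pics/scene0.png")
crop(t,395,202,40,40,14,"pics/n_t.png",1);crop(s,200,200,45,36,14,"pics/n_s.png",1)
for n,im,box in(("top",t,(296,155,72,75)),("scene",s,(268,205,65,65))):
    x,y,w,h=box;g=cv2.cvtColor(im,cv2.COLOR_BGR2GRAY)[y:y+h,x:x+w]
    g4=cv2.GaussianBlur(cv2.resize(g,None,fx=8,fy=8,interpolation=cv2.INTER_CUBIC),(0,0),4)
    m=(g4<103).astype(np.uint8)
    cs,_=cv2.findContours(m,cv2.RETR_EXTERNAL,cv2.CHAIN_APPROX_NONE);c=max(cs,key=cv2.contourArea)[:,0]
    cv2.imwrite(f"pics/pm_{n}.png",m*255)
    W=np.array([onz(n,(a+.5)/8-.5+x,(b+.5)/8-.5+y,10)[:2] for a,b in c],np.float32)
    r=cv2.minAreaRect(W);print(n,r,np.round(cv2.boxPoints(r),1).tolist())
```

```text
top ((539.0307006835938, -34.78871154785156), (133.17575073242188, 112.30068969726562), 20.499021530151367) [[457.0, -5.5], [496.29998779296875, -110.69999694824219], [621.0999755859375, -64.0999984741211], [581.7000122070312, 41.099998474121094]]
scene ((545.8062133789062, -36.21099090576172), (136.06666564941406, 113.23686981201172), 20.653467178344727) [[462.20001220703125, -7.199999809265137], [502.1000061035156, -113.19999694824219], [629.4000244140625, -65.19999694824219], [589.5, 40.79999923706055]]
```

View pics/n_t.png

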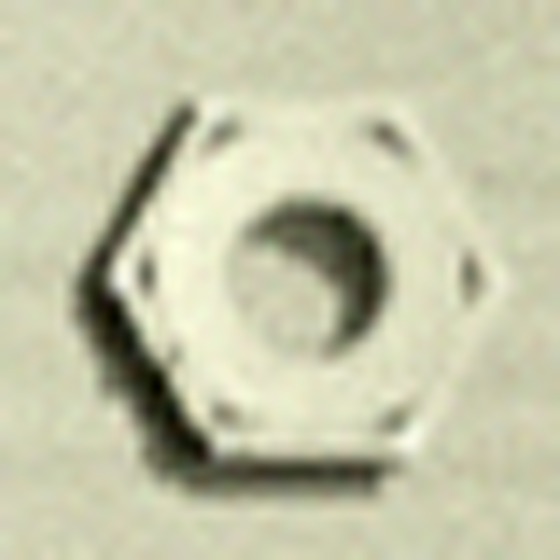

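View pics/n_s.png

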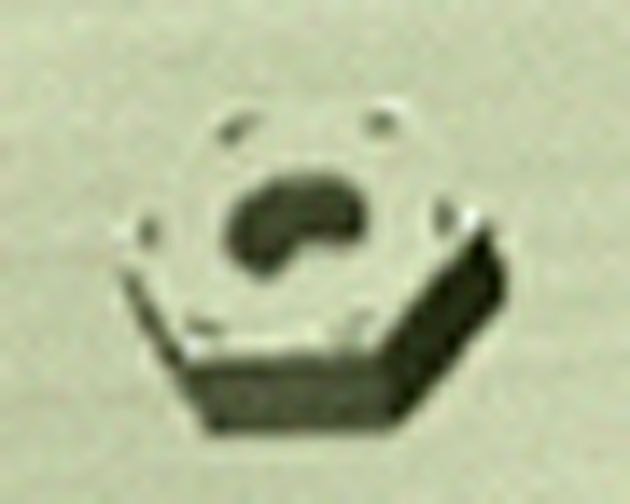

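View pics/pm_top.png

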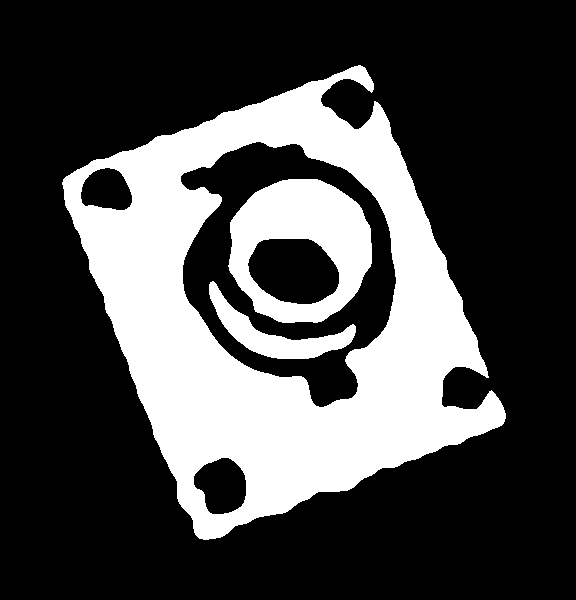

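View pics/pm_scene.png

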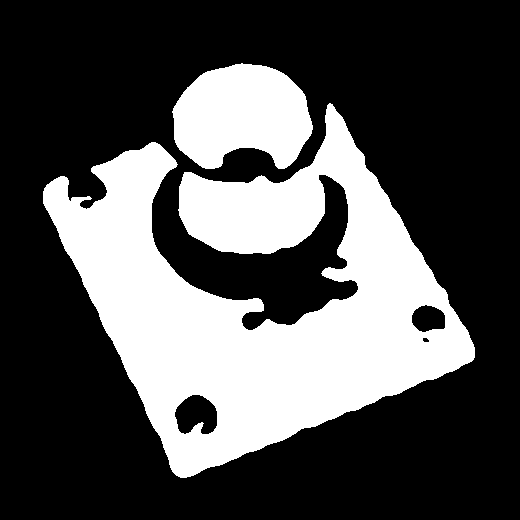

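Run:
```python
from h import *
np.set_printoptions(precision=1,suppress=True)
for n,o,pts,hole in(("top",(395,202),[(222,135),(388,135),(472,275),(398,415),(228,412),(147,272)],(308,277)),("scene",(200,200),[(237,128),(380,120),(445,215),(352,328),(205,325),(148,232)],(297,225))):
    W=np.array([onz(n,(a+.5)/14-.5+o[0],(b+.5)/14-.5+o[1],27)[:2] for a,b in pts+[hole]])
    c=W[:6].mean(0);d=W[:6]-c;an=np.degrees(np.arctan2(d[:,1],d[:,0]))
    print(n,c,"hole",W[6],"r",np.hypot(*d.T),"corner ang mod60",an%60, "mean", np.degrees(np.angle(np.exp(6j*np.radians(an)).mean()))/6)
ut=(416.57,221.18);us=(220.68,215.6);print("nut tri",tri(us,ut))
t=cv2.imread("pics/top0.png");s=cv2.imread("pics/scene0.png")
E_={}
for n,im,box,thr in(("top",t,(320,172,28,28),100),("scene",s,(285,208,26,22),100)):
    x,y,w,h=box;g=cv2.cvtColor(im,cv2.COLOR_BGR2GRAY)[y:y+h,x:x+w]
    g4=cv2.GaussianBlur(cv2.resize(g,None,fx=8,fy=8,interpolation=cv2.INTER_CUBIC),(0,0),2)
    for thr in(80,95,105):
        m=(g4<thr).astype(np.uint8);cs,_=cv2.findContours(m,cv2.RETR_EXTERNAL,cv2.CHAIN_APPROX_NONE)
        c=min((c for c in cs if cv2.contourArea(c)>4000),key=lambda c:np.hypot(*(c[:,0].mean(0)-np.array([w,h])*4)))
        hl=cv2.convexHull(c);e=cv2.fitEllipse(hl);u=((e[0][0]+.5)/8-.5+x,(e[0][1]+.5)/8-.5+y);E_[n,thr]=u
        print(n,thr,np.round(u,2),np.array(e[1])/8,e[2],onz(n,*u,95))
for th in(80,95,105):print(tri(E_["scene",th],E_["top",th]))
print("exp rim bore in px:");
for n in C:
  P=np.array([proj(n,[541+21*np.cos(a),-35+21*np.sin(a),95]) for a in np.linspace(0,6.28,60)],np.float32);print(n,cv2.fitEllipse(P))
print("glass tri",tri((389.4,201.28),(224.02,231.86)))
```

```text
top [ 459.1 -256. ] hole [ 458.5 -255.8] r [30.1 30.4 30.4 30.5 30.3 30.3] corner ang mod60 [30.4 28.4 29.3 30.3 27.6 29.1] mean 29.197642826893823
scene [ 459.1 -258.4] hole [ 459.6 -257.9] r [30.7 30.7 30.6 31.8 29.6 29.8] corner ang mod60 [28.3 30.6 29.5 26.5 28.4 29.6] mean 28.81461400872513
nut tri (array([ 459. , -257.3,   26.1]), [1.0737536223272393, 1.0737536223273578])
top 80 [333.1 185.8] [16.8 17.3] 33.58082580566406 [539.9 -35.   95. ]
top 95 [333.  185.8] [17.7 18. ] 50.0819091796875 [539.7 -34.8  95. ]
top 105 [332.9 185.9] [18.3 18.7] 53.1711311340332 [539.5 -34.7  95. ]
scene 80 [298.  219.7] [13.2 16.2] 92.54981231689453 [547.1 -35.8  95. ]
scene 95 [297.9 219.7] [14.  17.1] 88.85691833496094 [547.1 -36.3  95. ]
scene 105 [297.8 219.6] [14.4 17.8] 88.629638671875 [546.8 -36.5  95. ]
(array([541.3, -35.7,  87.6]), [0.1925603883773049, 0.1925603883773058])
(array([541.1, -35.9,  87.4]), [0.48984434693129186, 0.4898443469312844])
(array([540.9, -35.9,  87.5]), [0.6735441677310918, 0.6735441677310884])
exp rim bore in px:
scene ((298.2464294433594, 217.97427368164062), (12.468751907348633, 16.016199111938477), 85.46338653564453)
top ((333.03790283203125, 185.33261108398438), (16.856908798217773, 17.18400001525879), 107.76280975341797)
glass tri (array([434.6, 242.8,  14.3]), [0.360056424646907, 0.36005642464689075])
```

```bash
cat >> h.py <<'E'
from cell import state
from scipy.spatial.transform import Rotation as Ro
def rep(target=None,yaw=None):
    s=state();q=s["ee_rot"];R=Ro.from_quat([q[1],q[2],q[3],q[0]]);M=R.as_matrix();p=s["position"]
    y=np.degrees(np.arctan2(M[1,1],M[0,1]))
    print("t %.2f pos"%s["time_s"],np.round(p,2),"jaw yaw %.2f tilt"%y,np.round(M[:2,0],4),"w %.3f"%s["width"],"F",np.round(s["wrist_force"],2),"T",np.round(s["ft_torque"],3),"q",np.round(s["q"],2))
    if target is not None:
        print("tool delta",np.round(M.T@(np.array(target)-p),2))
        # level tool: desired x=-z, yaw
        yw=np.radians(y if yaw is None else yaw)
        Y=np.array([np.cos(yw),np.sin(yw),0]);X=np.array([0,0,-1.]);D=np.stack([X,Y,np.cross(X,Y)],1)
        print("rotvec tool",np.round(Ro.from_matrix(M.T@D).as_rotvec(),4))
E
python3 -c "
from h import *
rep([434.6,242.8,110])"
```

```text
t 0.10 pos [240.26 576.48 230.51] jaw yaw 67.38 tilt [-0.0006 -0.0015] w 1.003 F [-0.57  0.5  -0.73] T [-0.002 -0.005 -0.002] q [-1.07  0.51 -0.24  1.5   0.13  1.15 -0.15]
tool delta [ 120.9  -233.08  307.72]
rotvec tool [0.     0.     0.0016]
```

Emit:
step_arm(rows="8 -21 28 0 0 0 52;8 -21 28 0 0 0 52;8 -21 28 0 0 0 52;8 -21 28 0 0 0 52;8 -21 28 0 0 0 52;8 -21 28 0 0 0 52;8 -21 28 0 0 0 52;8 -21 28 0 0 0 52;8 -21 28 0 0 0 52;8 -21 28 0 0 0 52;8 -21 28 0 0 0 52;0 0 0 0 0 0 52;0 0 0 0 0 0 52", force=20)

```text
time_s: 1.18
position: [436.6, 242.6, 142.6]
ee_rot: [0.693, 0.14, 0.693, -0.141]
wrist_force: [0.3, 1.2, 0.2]
width: 0.608
```

```bash
python3 -c "
from h import *
rep([434.6,242.8,60])"
```

```text
t 1.18 pos [436.61 242.64 142.58] jaw yaw 67.09 tilt [-0.0012 -0.0015] w 0.608 F [0.34 1.21 0.25] T [0.018 0.016 0.05 ] q [-0.42  0.41 -0.19  1.95  0.11  0.79  0.5 ]
tool delta [82.58 -0.48 -1.87]
rotvec tool [-0.     -0.0005  0.0019]
```

Emit:
step_arm(rows="30 -0.5 -2 0 0 0 52;30 0 0 0 0 0 52;25 0 0 0 0 0 52;12 0 0 0 0 0 52;12 0 0 0 0 0 52;0 0 0 0 0 0 52")

```text
time_s: 1.68
position: [432.0, 246.4, 32.3]
ee_rot: [0.692, 0.137, 0.695, -0.139]
wrist_force: [-0.0, -0.2, 0.1]
width: 0.612
```

```bash
python3 -c "
from h import *
rep([434.6,242.8,20])
from cell import get_image
for n,b in(('top',(195,200,60,60)),('scene',(365,175,55,55))):
    im=get_image(n)[:,:,::-1];cv2.imwrite(f'pics/g1_{n}_full.png',im);crop(im,*b,9,f'pics/g1_{n}.png',1)
"
```

```text
t 1.68 pos [431.96 246.41  32.33] jaw yaw 67.51 tilt [-0.0035 -0.0011] w 0.612 F [-0.   -0.24  0.1 ] T [-0.055 -0.059  0.046] q [-0.47  0.58 -0.15  2.07  0.16  0.51  0.44]
tool delta [12.33 -2.29  3.85]
rotvec tool [-0.     -0.0028  0.0023]
```

View pics/g1_top.png

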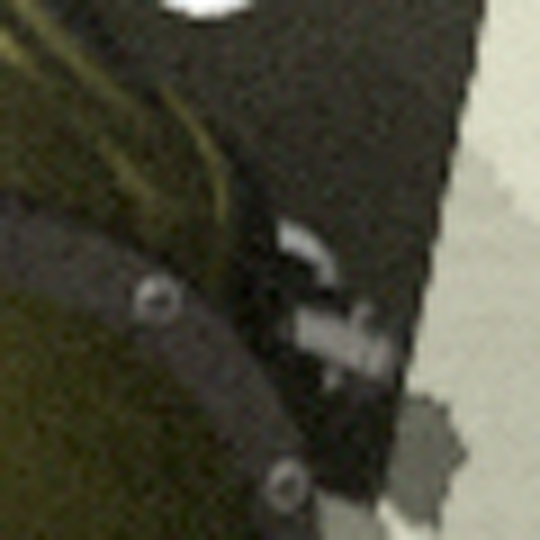

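View pics/g1_scene.png

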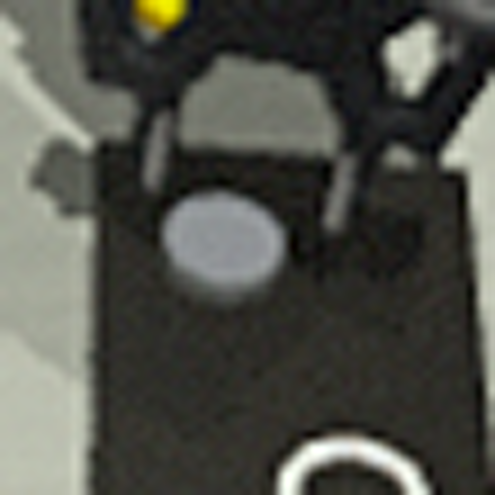

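```bash
python3 -c "
from h import *
rep([434.6,242.8,20])"
```

```text
t 1.78 pos [433.18 246.58  34.31] jaw yaw 67.48 tilt [-0.0009  0.0001] w 0.606 F [-0.1   0.08 -0.52] T [-0.016 -0.03  -0.037] q [-0.47  0.58 -0.15  2.06  0.16  0.51  0.44]
tool delta [14.31 -2.94  2.77]
rotvec tool [-0.     -0.0008  0.0002]
```

Emit:
step_arm(rows="4 -3 2.8 0 0 0 52;5 0 0 0 0 0 52;5 0 0 0 0 0 52;2 0 0 0 0 0 52;0 0 0 0 0 0 52;0 0 0 0 0 0 52")

```text
time_s: 2.28
position: [435.2, 241.7, 18.2]
ee_rot: [0.693, 0.139, 0.693, -0.139]
wrist_force: [1.4, -0.1, 0.5]
width: 0.608
```

```bash
python3 -c "
from h import *
rep([434.6,242.8,10])"
```

```text
t 2.28 pos [435.16 241.66  18.22] jaw yaw 67.38 tilt [-0.0003 -0.0001] w 0.608 F [ 1.42 -0.12  0.49] T [0.006 0.029 0.032] q [-0.46  0.6  -0.14  2.08  0.17  0.47  0.44]
tool delta [ 8.22  0.84 -0.96]
rotvec tool [-0.     -0.0002  0.0002]
```

Emit:
step_arm(rows="2 0.8 -1 0 0 0 52;2 0 0 0 0 0 52;2 0 0 0 0 0 52;2 0 0 0 0 0 52;0 0 0 0 0 0 52;0 0 0 0 0 0 52")

```text
time_s: 2.78
position: [434.5, 242.7, 10.1]
ee_rot: [0.693, 0.139, 0.693, -0.139]
wrist_force: [0.4, 0.6, -0.8]
width: 0.606
```

Emit:
step_arm(rows="1 0 0 0 0 0 52;1 0 0 0 0 0 52;0 0 0 0 0 0 52;0 0 0 0 0 0 52")

```text
time_s: 3.12
position: [434.6, 242.8, 8.3]
ee_rot: [0.693, 0.139, 0.693, -0.139]
wrist_force: [0.1, -0.4, 0.6]
width: 0.609
```

Emit:
step_arm(rows="1 0 0 0 0 0 52;1 0 0 0 0 0 52;0 0 0 0 0 0 52;0 0 0 0 0 0 52")

```text
time_s: 3.45
position: [434.6, 242.7, 6.2]
ee_rot: [0.693, 0.139, 0.693, -0.139]
wrist_force: [0.1, -0.2, 0.4]
width: 0.608
```

Emit:
step_arm(rows="1 0 0 0 0 0 52;1 0 0 0 0 0 52;0 0 0 0 0 0 52;0 0 0 0 0 0 52")

```text
time_s: 3.78
position: [434.6, 242.7, 4.2]
ee_rot: [0.693, 0.139, 0.693, -0.139]
wrist_force: [0.7, 0.1, -0.5]
width: 0.61
```

Emit:
step_arm(rows="1 0 0 0 0 0 52;1 0 0 0 0 0 52;0 0 0 0 0 0 52;0 0 0 0 0 0 52")

```text
time_s: 4.12
position: [434.7, 242.8, 2.7]
ee_rot: [0.694, 0.139, 0.693, -0.139]
wrist_force: [-0.6, -0.3, 6.1]
width: 0.606
```

Emit:
step_arm(rows="-3 0 0 0 0 0 52;-3 0 0 0 0 0 52;-3 0 0 0 0 0 46;0 0 0 0 0 0 38;0 0 0 0 0 0 36;0 0 0 0 0 0 36;0 0 0 0 0 0 36;0 0 0 0 0 0 36", force=20)

```text
time_s: 4.78
position: [434.9, 243.0, 12.2]
ee_rot: [0.694, 0.139, 0.693, -0.138]
wrist_force: [-1.1, -0.5, 10.6]
width: 0.454
```

```bash
python3 -c "
from h import *
rep([434.6,242.8,11.3])"
```

```text
t 4.78 pos [434.92 242.97  12.16] jaw yaw 67.38 tilt [0.0011 0.0005] w 0.454 F [-1.07 -0.53 10.55] T [-0.153  0.316 -0.022] q [-0.47  0.62 -0.13  2.08  0.18  0.45  0.44]
tool delta [ 0.86 -0.28 -0.23]
rotvec tool [-0.      0.0008 -0.0008]
```

Emit:
step_arm(rows="0 0 0 0 0 0 48;0 0 0 0 0 0 48;0.5 0 0 0.12 0 0 48;0.5 0 0 0.12 0 0 48;0.5 0 0 0.12 0 0 48;0.5 0 0 0.12 0 0 48;0 0 0 0.12 0 0 48;0 0 0 0.12 0 0 48;0 0 0 0.12 0 0 48;0 0 0 0.12 0 0 48;0 0 0 0.12 0 0 48;0 0 0 0.12 0 0 48;0 0 0 0.12 0 0 48;0 0 0 0.12 0 0 48;0 0 0 0.12 0 0 48;0 0 0 0 0 0 48;0 0 0 0 0 0 48")

```text
time_s: 6.2
position: [434.5, 242.8, 9.1]
ee_rot: [-0.397, -0.585, -0.396, 0.586]
wrist_force: [0.4, 0.4, -0.5]
width: 0.565
```

```bash
python3 -c "
from h import *
rep([434.6,242.8,9.3])"
```

```text
t 6.20 pos [434.49 242.83   9.1 ] jaw yaw -21.78 tilt [-0.0001 -0.0006] w 0.565 F [ 0.38  0.44 -0.5 ] T [-0.012 -0.029 -0.05 ] q [-0.75  0.64  0.28  2.09 -0.38  0.46 -0.55]
tool delta [-0.2   0.11 -0.01]
rotvec tool [-0.      0.0006 -0.0001]
```

Emit:
step_arm(rows="0 0 0 0 0 0 42;0 0 0 0 0 0 39;0 0 0 0 0 0 38;0 0 0 0 0 0 38;0 0 0 0 0 0 38")

```text
time_s: 6.62
position: [434.6, 242.8, 9.4]
ee_rot: [0.395, 0.586, 0.396, -0.586]
wrist_force: [-1.5, 0.2, 3.4]
width: 0.449
```

```bash
python3 -c "
from h import *
rep([434.6,242.8,9.3])
from cell import get_image
for n,b in(('top',(195,200,60,60)),('scene',(365,175,55,55))):
    im=get_image(n)[:,:,::-1];cv2.imwrite(f'pics/g2_{n}_full.png',im);crop(im,*b,9,f'pics/g2_{n}.png',1)
"
```

```text
t 6.62 pos [434.58 242.79   9.42] jaw yaw -21.97 tilt [-0.0001  0.0003] w 0.449 F [-1.49  0.23  3.39] T [0.028 0.27  0.053] q [-0.74  0.64  0.28  2.09 -0.38  0.46 -0.56]
tool delta [ 0.12  0.01 -0.02]
rotvec tool [-0.     -0.0002  0.0002]
```

View pics/g2_scene.png

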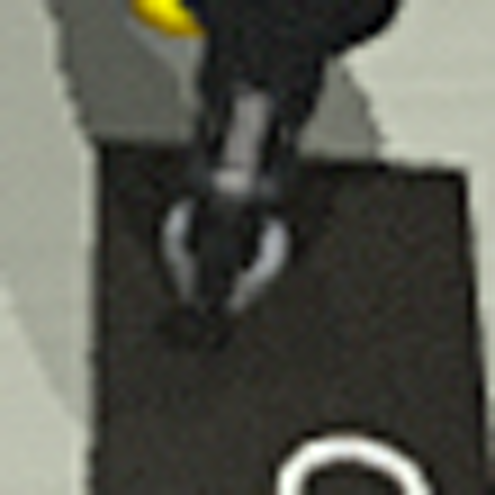

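Emit:
step_arm(rows="0 0 0 0 0 0 32;0 0 0 0 0 0 32;0 0 0 0 0 0 32;-1 0 0 0 0 0 32;-3 0 0 0 0 0 32;-5 0 0 0 0 0 32;-10 0 0 0 0 0 32;-10 0 0 0 0 0 32;-10 0 0 0 0 0 32;-10 0 0 0 0 0 32;0 0 0 0 0 0 32;0 0 0 0 0 0 32")

```text
time_s: 7.72
position: [435.1, 243.2, 59.2]
ee_rot: [0.395, 0.587, 0.396, -0.585]
wrist_force: [-0.5, 0.4, -0.4]
width: 0.451
```

```bash
python3 -c "
from h import *
rep([540.5,-35.3,150])
from cell import get_image
for n,b in(('top',(195,200,60,60)),('scene',(365,165,55,55))):
    im=get_image(n)[:,:,::-1];cv2.imwrite(f'pics/g3_{n}_full.png',im);crop(im,*b,9,f'pics/g3_{n}.png',1)
"
```

```text
t 7.72 pos [435.06 243.21  59.2 ] jaw yaw -21.98 tilt [0.0016 0.0011] w 0.451 F [-0.53  0.42 -0.42] T [-0.063 -0.005  0.057] q [-0.79  0.56  0.35  2.05 -0.33  0.58 -0.6 ]
tool delta [-90.94 202.12 218.64]
rotvec tool [ 0.     -0.0016 -0.0011]
```

View pics/g3_scene.png

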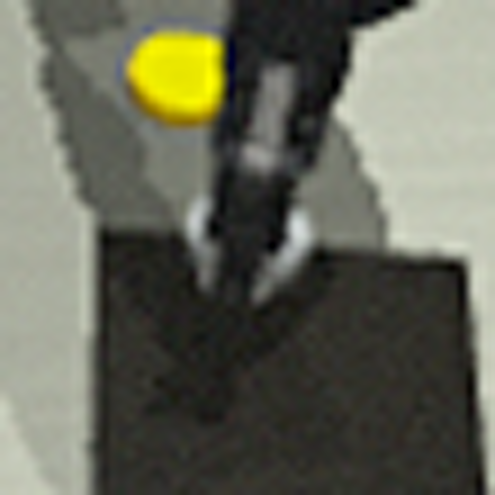

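Emit:
step_arm(rows="-30 0 0 0 0 0 32;-30 0 0 0 0 0 32;-11 22.5 24.3 0 0 0 32;0 22.5 24.3 0 0 0 32;0 22.5 24.3 0 0 0 32;0 22.5 24.3 0 0 0 32;0 22.5 24.3 0 0 0 32;0 22.5 24.3 0 0 0 32;0 22.5 24.3 0 0 0 32;0 22.5 24.3 0 0 0 32;0 22 24 0 0 0 32;0 0 0 0 0 0 32;0 0 0 0 0 0 32;0 0 0 0 0 0 32")

```text
time_s: 8.98
position: [539.4, -34.9, 128.5]
ee_rot: [-0.395, -0.586, -0.396, 0.587]
wrist_force: [0.3, 1.4, -0.3]
width: 0.453
```

```bash
python3 -c "
from h import *
rep([540.5,-35.3,105])
from cell import get_image
for n,b in(('top',(300,150,70,70)),('scene',(265,190,70,70))):
    im=get_image(n)[:,:,::-1];cv2.imwrite(f'pics/g4_{n}_full.png',im);crop(im,*b,8,f'pics/g4_{n}.png',1)
"
```

```text
t 8.98 pos [539.44 -34.86 128.53] jaw yaw -22.02 tilt [-0.0018  0.0006] w 0.453 F [ 0.35  1.44 -0.28] T [ 0.026  0.006 -0.029] q [-0.24  0.51  0.4   1.87 -0.26  0.81 -0.09]
tool delta [2.352e+01 1.190e+00 1.000e-02]
rotvec tool [0.     0.0001 0.0019]
```

View pics/g4_scene.png

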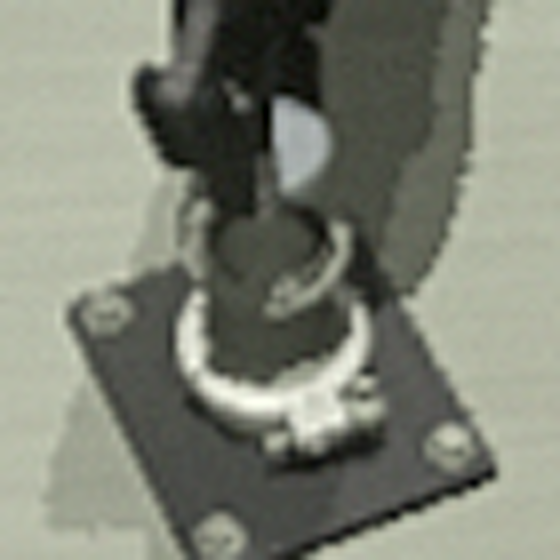

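View pics/g4_top.png

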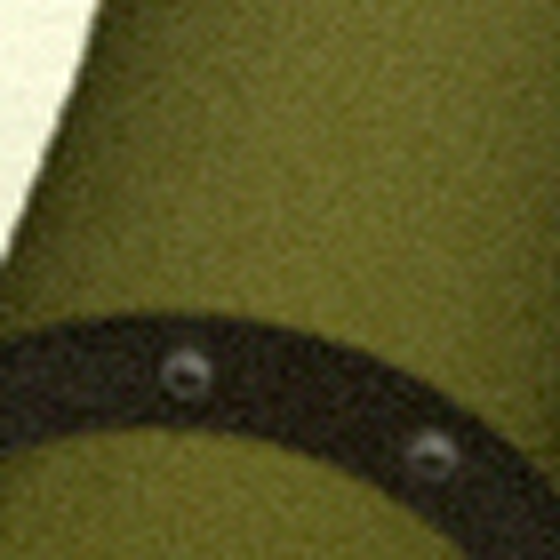

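```bash
python3 -c "
from h import *
rep([540.5,-35.3,105])
p=state()['position']
a=np.linspace(0,2*np.pi,200)
for z in(p[2]-3.4,p[2]+8.6):
  P=np.array([proj('scene',[p[0]+20*np.cos(t),p[1]+20*np.sin(t),z]) for t in a]);print(z,'crop ext',(P.min(0)-[265,190]+.5)*8,(P.max(0)-[265,190]+.5)*8)
g=cv2.cvtColor(cv2.imread('pics/g4_scene_full.png'),cv2.COLOR_BGR2GRAY)[200:217,294:312];print(g)
"
```

```text
t 9.08 pos [539.55 -33.76 128.82] jaw yaw -21.89 tilt [-0.0013  0.0009] w 0.450 F [ 0.19  0.33 -0.06] T [-0.003 -0.     0.025] q [-0.24  0.51  0.4   1.87 -0.26  0.81 -0.09]
tool delta [23.81  1.5   1.08]
rotvec tool [-0.     -0.0003  0.0015]
125.41563973848466 crop ext [206.95628311 116.93087951] [331.71130873 212.58670258]
137.41563973848466 crop ext [204.61209488  92.60306282] [330.59908999 188.51027637]
[[ 55  32  34  40  41  39  34  37  37  33  38  60  66  67  67  66  65  68]
 [ 65  51  41  40  40  39  33  29  33  34  35  58  68  68  66  67  66  66]
 [ 85  86  54  39  36  79  92  77  49  32  31  59  69  69  66  67  67  66]
 [ 71  73  55  37  26 103 116 104  93  73  45  55  69  67  67  65  64  65]
 [ 41  46  40  37  26 112 125 119 118 113  95  71  61  64  66  64  65  66]
 [ 37  41  44  39  28 112 127 125 123 123 124  98  67  66  68  66  64  67]
 [ 40  39  44  38  33 111 127 121 122 123 126 110  76  64  68  67  66  66]
 [ 41  40  44  39  32 111 126 121 121 124 124 116  83  62  65  65  67  64]
 [ 42  41  38  37  37  97 121 121 120 121 124 115  84  64  66  67  67  67]
 [ 41  40  42  55  55  87 118 123 123 123 126 110  78  64  67  67  65  66]
 [ 43  45  46  65  63  88 118 124 122 123 119  94  67  65  68  66  67  67]
 [ 41  41  42  65  62  74 114 124 124 119 101  77  65  66  66  66  68  67]
 [ 40  44  39  64  66  70 116 129 117  97  82  68  64  66  66  64  68  66]
 [ 44  40  43  71  74  74 106 108  93  81  71  69  66  68  68  66  66  67]
 [ 43  42  38  75  76  63  77  81  79  74  69  65  66  69  67  68  67  66]
 [ 44  39  42  64  72  68  56  57  61  61  65  64  68  63  65  68  65  68]
 [ 41  39  39  70  80  64  55  49  42  38  49  61  64  66  60  64  68  68]]
```

Emit:
step_arm(rows="6 2.9 1.2 0 0 0 32;8 0 0 0 0 0 32;7 0 0 0 0 0 32;4 0 0 0 0 0 32;0 0 0 0 0 0 32;0 0 0 0 0 0 32;0 0 0 0 0 0 32")

```text
time_s: 9.67
position: [542.4, -37.6, 104.3]
ee_rot: [-0.395, -0.586, -0.395, 0.586]
wrist_force: [-0.4, -0.1, -0.9]
width: 0.45
```

```bash
python3 -c "
from h import *
from cell import get_image
for n,b in(('scene',(275,195,50,50)),):
    im=get_image(n)[:,:,::-1];cv2.imwrite(f'pics/g5_{n}_full.png',im);crop(im,*b,12,f'pics/g5_{n}.png',1)
rep([542,-35.5,98])
p=state()['position']
a=np.linspace(0,2*np.pi,200)
for z,r,c in((p[2]-3.4,20,p),(p[2]+8.6,18.5,p),(95,21,[542,-35.5]),(95,25,[542,-35.5])):
  P=np.array([proj('scene',[c[0]+r*np.cos(t),c[1]+r*np.sin(t),z]) for t in a]);print(z,r,'crop ext',(P.min(0)-[275,195]+.5)*12,(P.max(0)-[275,195]+.5)*12)
"
```

```text
t 9.72 pos [542.51 -37.66 104.48] jaw yaw -22.01 tilt [ 0.0004 -0.0001] w 0.453 F [ 0.36 -0.42  0.9 ] T [-0.027  0.051  0.012] q [-0.23  0.55  0.38  1.89 -0.28  0.76 -0.07]
tool delta [ 6.48 -1.29 -1.81]
rotvec tool [ 0.     -0.0001 -0.0004]
101.0830057316344 20 crop ext [179.78788819 198.67251637] [363.72421376 342.00833745]
113.0830057316344 18.5 crop ext [183.20303888 168.84643972] [354.99388996 301.80699685]
95 21 crop ext [186.82511976 210.3288256 ] [378.91715603 360.4674596 ]
95 25 crop ext [168.50259773 196.47654947] [397.18861998 375.22874531]
```

View pics/g5_scene.png

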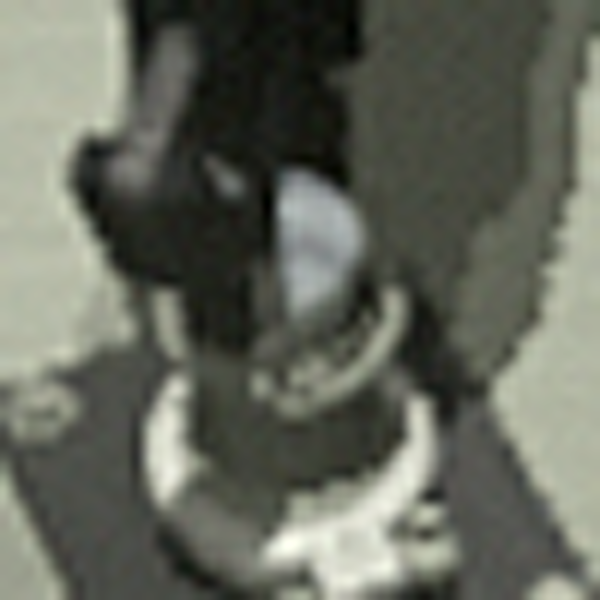

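Emit:
step_arm(rows="2 -1 -1.9 0 0 0 32;2 0 0 0 0 0 32;0 0 0 0 0 0 32;0 0 0 0 0 0 32;0 0 0 0 0 0 32")

```text
time_s: 10.13
position: [542.1, -35.5, 100.3]
ee_rot: [0.395, 0.586, 0.395, -0.586]
wrist_force: [-0.6, 0.6, 0.3]
width: 0.445
```

```bash
python3 -c "
from h import *
rep([542.3,-35.5,98])"
```

```text
t 10.13 pos [542.14 -35.47 100.33] jaw yaw -22.00 tilt [ 0.0001 -0.0001] w 0.445 F [-0.62  0.58  0.31] T [ 0.004 -0.009  0.026] q [-0.23  0.55  0.38  1.89 -0.29  0.75 -0.07]
tool delta [ 2.33  0.15 -0.03]
rotvec tool [-0.      0.     -0.0001]
```

Emit:
step_arm(rows="1 0 0 0 0 0 32;1 0 0 0 0 0 32;0 0 0 0 0 0 32;0 0 0 0 0 0 32")

```text
time_s: 10.47
position: [542.1, -35.5, 98.2]
ee_rot: [-0.395, -0.586, -0.395, 0.586]
wrist_force: [-0.7, 0.5, -0.3]
width: 0.447
```

Emit:
step_arm(rows="0.8 0 0 0 0 0 32;0.7 0 0 0 0 0 32;0 0 0 0 0 0 32;0 0 0 0 0 0 32")

```text
time_s: 10.8
position: [542.1, -35.5, 96.7]
ee_rot: [-0.395, -0.586, -0.395, 0.586]
wrist_force: [0.2, 0.1, -0.2]
width: 0.447
```

```bash
python3 -c "
from h import *
rep([542.3,-35.5,98])"
```

```text
t 10.80 pos [542.07 -35.48  96.73] jaw yaw -22.01 tilt [-0.0001 -0.    ] w 0.447 F [ 0.16  0.14 -0.17] T [-0.021  0.004  0.002] q [-0.23  0.56  0.37  1.9  -0.29  0.74 -0.07]
tool delta [-1.27  0.22 -0.06]
rotvec tool [0.     0.0001 0.0001]
```

Emit:
step_arm(rows="0.8 0 0 0 0 0 32;0.7 0 0 0 0 0 32;0 0 0 0 0 0 32;0 0 0 0 0 0 32")

```text
time_s: 11.13
position: [542.1, -35.4, 95.2]
ee_rot: [-0.395, -0.586, -0.395, 0.586]
wrist_force: [0.4, 0.5, -0.2]
width: 0.451
```

Emit:
step_arm(rows="0.8 0 0 0 0 0 32;0.7 0 0 0 0 0 32;0 0 0 0 0 0 32;0 0 0 0 0 0 32")

```text
time_s: 11.47
position: [542.2, -35.5, 93.9]
ee_rot: [0.395, 0.586, 0.395, -0.586]
wrist_force: [-0.6, 0.0, 1.1]
width: 0.45
```

```bash
python3 -c "
from h import *
rep([542.3,-35.5,98])"
```

```text
t 11.47 pos [542.17 -35.45  93.89] jaw yaw -22.00 tilt [0.0001 0.    ] w 0.450 F [-0.58  0.03  1.05] T [-0.054  0.103 -0.008] q [-0.22  0.56  0.37  1.9  -0.29  0.73 -0.07]
tool delta [-4.11  0.14 -0.01]
rotvec tool [ 0.     -0.0001 -0.0001]
```

Emit:
step_arm(rows="0.5 0 0 0 0 0 32;0 0 0 0 0 0 32;0 0 0 0 0 0 32")

```text
time_s: 11.72
position: [542.2, -35.5, 93.8]
ee_rot: [0.395, 0.586, 0.395, -0.586]
wrist_force: [-1.4, 0.8, 5.5]
width: 0.447
```

```bash
python3 -c "
from h import *
rep([542.3,-35.5,98])"
```

```text
t 11.72 pos [542.19 -35.48  93.81] jaw yaw -22.01 tilt [0.0004 0.0002] w 0.447 F [-1.38  0.79  5.54] T [ 0.067  0.342 -0.03 ] q [-0.22  0.56  0.37  1.9  -0.29  0.73 -0.07]
tool delta [-4.19  0.11 -0.03]
rotvec tool [ 0.     -0.0003 -0.0003]
```

Emit:
step_arm(rows="-0.8 0 0 0 0 0 38;0 0 0 0 0 0 40;0 0 0 0 0 0 43;0 0 0 0 0 0 48;0 0 0 0 0 0 52;0 0 0 0 0 0 52;-5 0 0 0 0 0 52;-15 0 0 0 0 0 52;-20 0 0 0 0 0 52;-20 0 0 0 0 0 52;0 0 0 0 0 0 20;0 0 0 0 0 0 0")

```text
time_s: 12.72
position: [542.8, -35.5, 155.3]
ee_rot: [0.396, 0.587, 0.395, -0.585]
wrist_force: [0.3, -0.1, 0.4]
width: 0.339
```

```bash
python3 -c "
from h import *
from cell import get_image
for n,b in(('scene',(275,195,50,50)),):
    im=get_image(n)[:,:,::-1];cv2.imwrite(f'pics/g6_{n}_full.png',im);crop(im,*b,12,f'pics/g6_{n}.png',1)
rep([542.3,-35.5,98])
"
```

```text
t 12.77 pos [542.14 -35.32 154.31] jaw yaw -21.99 tilt [0.0007 0.0002] w 0.251 F [ 0.01 -0.7  -0.82] T [ 0.044  0.033 -0.079] q [-0.25  0.49  0.41  1.83 -0.25  0.87 -0.11]
tool delta [56.31  0.19  0.13]
rotvec tool [ 0.     -0.0004 -0.0005]
```

View pics/g6_scene.png

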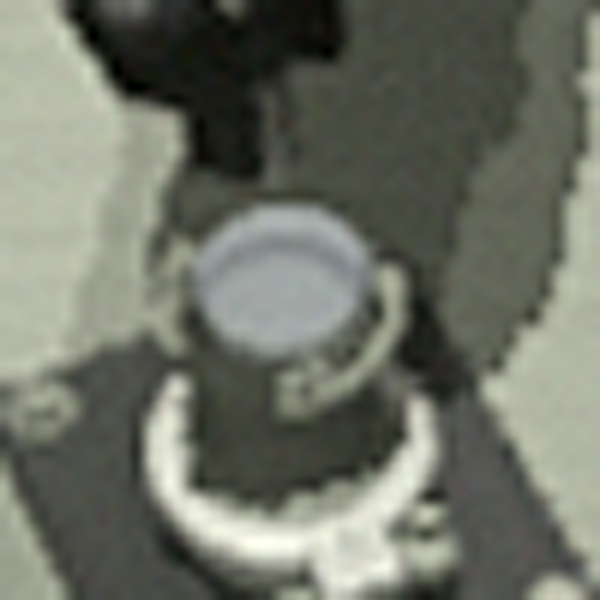

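Emit:
step_arm(rows="25 0 0 0 0 0 0;18 0 0 0 0 0 0;6 0 0 0 0 0 0;2 0 0 0 0 0 0;0 0 0 0 0 0 0;0 0 0 0 0 0 0;0 0 0 0 0 0 0")

```text
time_s: 13.35
position: [542.6, -35.6, 103.9]
ee_rot: [0.396, 0.587, 0.395, -0.586]
wrist_force: [-0.4, 0.3, -0.4]
width: 0.001
```

```bash
python3 -c "
from h import *
rep([542.3,-35.5,98])"
```

```text
t 13.35 pos [542.65 -35.64 103.86] jaw yaw -22.02 tilt [ 0.0013 -0.0001] w 0.001 F [-0.43  0.27 -0.44] T [ 0.003 -0.011 -0.058] q [-0.23  0.55  0.38  1.89 -0.29  0.76 -0.07]
tool delta [ 5.86 -0.38  0.01]
rotvec tool [ 0.     -0.0004 -0.0012]
```

Emit:
step_arm(rows="1 0 0 0 0 0 0;1 0 0 0 0 0 0;0.5 0 0 0 0 0 0;0 0 0 0 0 0 0;0 0 0 0 0 0 0")

```text
time_s: 13.77
position: [542.1, -35.4, 100.7]
ee_rot: [0.395, 0.586, 0.395, -0.586]
wrist_force: [0.1, 0.0, -0.5]
width: 0.002
```

Emit:
step_arm(rows="0.7 0 0 0 0 0 0;0.7 0 0 0 0 0 0;0 0 0 0 0 0 0;0 0 0 0 0 0 0")

```text
time_s: 14.1
position: [542.2, -35.5, 99.7]
ee_rot: [0.395, 0.586, 0.395, -0.586]
wrist_force: [-1.0, 0.1, 6.6]
width: -0.001
```

Emit:
step_arm(rows="0.7 0 0 0 0 0 0;0 0 0 0 0 0 0;0 0 0 0 0 0 0")

```text
time_s: 14.35
position: [542.3, -35.5, 99.5]
ee_rot: [0.395, 0.587, 0.395, -0.586]
wrist_force: [-2.9, 0.8, 10.3]
width: -0.001
```

```bash
python3 -c "
from h import *
for th0 in(20.5,80.5):
  for k in range(3):
    t0=th0+120*k
    print('top at',t0%360,[tuple(int(v) for v in ((proj('scene',[542.2+26.5*np.cos(np.radians(t0-d)),-35.4+26.5*np.sin(np.radians(t0-d)),94-21*d/360])+[.1,.4])-[275,195]+.5)*12) for d in range(0,151,25)])
"
```

```text
top at 20.5 [(332, 379), (280, 393), (229, 388), (189, 366), (167, 334), (168, 297), (191, 264)]
top at 140.5 [(356, 215), (391, 249), (405, 292), (398, 337), (369, 376), (324, 403), (271, 413)]
top at 260.5 [(164, 284), (183, 250), (220, 224), (269, 213), (320, 219), (365, 241), (396, 277)]
top at 80.5 [(405, 300), (388, 344), (352, 379), (302, 399), (250, 402), (204, 387), (175, 358)]
top at 200.5 [(238, 208), (289, 203), (339, 216), (379, 244), (402, 284), (404, 329), (383, 371)]
top at 320.5 [(210, 371), (177, 344), (164, 309), (174, 273), (204, 243), (249, 226), (301, 224)]
```

Emit:
step_arm(rows="-20 0 0 0 0 0 40;-40 0 0 0 0 0 80;-40 0 0 0 0 0 85;0 0 0 0 0 0 85;0 0 0 0 0 0 85")

```text
time_s: 14.77
position: [543.5, -35.7, 200.8]
ee_rot: [0.396, 0.588, 0.394, -0.585]
wrist_force: [-0.9, 1.0, -0.9]
width: 0.706
```

```bash
python3 -c "
from h import *
from cell import get_image
im=get_image('scene')[:,:,::-1];crop(im,275,195,50,50,12,'pics/g7_s.png',1)
rep([459,-257,150],59)"
```

```text
t 14.82 pos [542.33 -35.32 199.1 ] jaw yaw -21.99 tilt [0.0016 0.0004] w 0.791 F [-0.13 -0.36  0.01] T [-0.01   0.032 -0.015] q [-0.27  0.44  0.44  1.77 -0.22  0.98 -0.14]
tool delta [ 48.89   5.67 236.8 ]
rotvec tool [-1.4136e+00  2.0000e-04 -1.7000e-03]
```

View pics/g7_s.png

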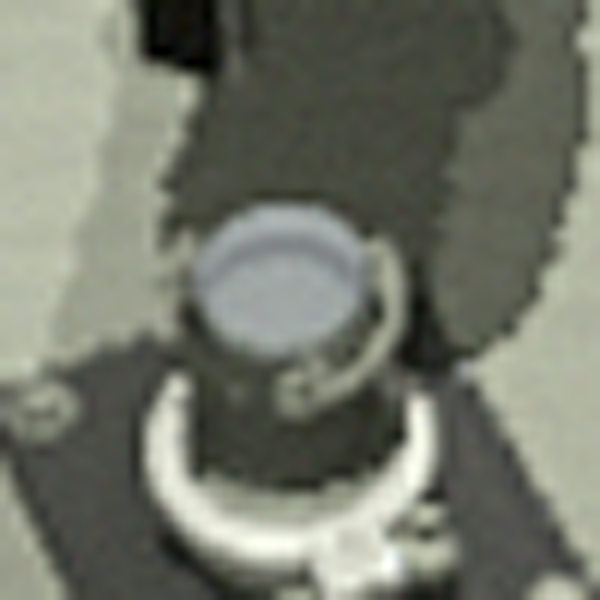

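```bash
python3 -c "
from h import *
s=cv2.imread('pics/scene0.png');k=18;x0,y0=283,208
c=s[y0:y0+26,x0:x0+30].astype(float);c=(c-c.min())/(c.max()-c.min())*255
c=cv2.resize(c.astype(np.uint8),None,fx=k,fy=k,interpolation=cv2.INTER_CUBIC)
o=[c]
c2=c.copy()
for th0,col in((20.5,(0,0,255)),(80.5,(255,0,0))):
  for kk in range(3):
    t0=th0+120*kk
    for d in range(0,151,10):
      a=np.radians(t0-d);
      if np.cos(a)<-.3: continue
      p=((proj('scene',[542.2+26.5*np.cos(a),-35.4+26.5*np.sin(a),94-21*d/360])+[.1,.4])-[x0,y0]+.5)*k
      cv2.circle(c2,tuple(int(v) for v in p),4 if d else 8,col,-1 if d else 2)
cv2.imwrite('pics/ridge_a.png',c);cv2.imwrite('pics/ridge_b.png',c2)
"
```

```text
(no output)
```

View pics/ridge_a.png

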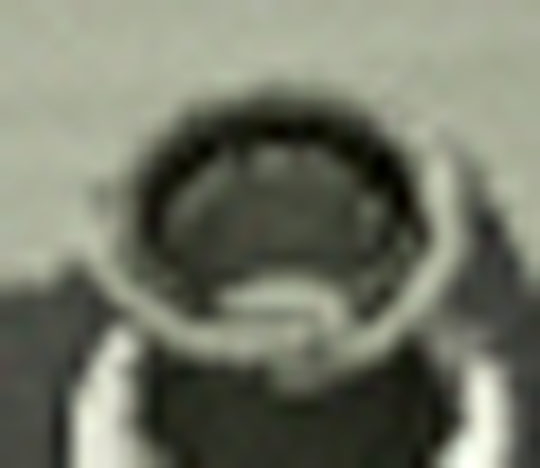

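View pics/ridge_b.png

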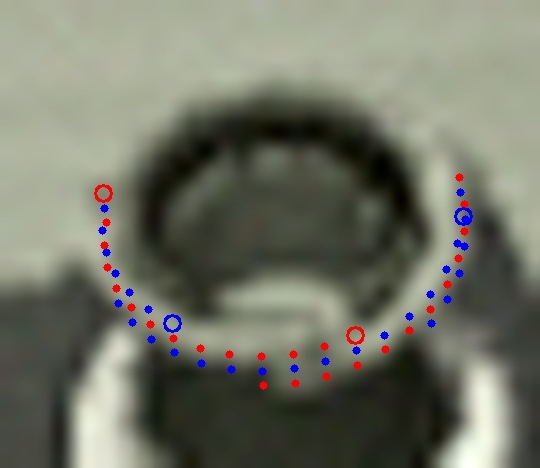

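Emit:
step_arm(rows="5 1 34 0 0 0 85;5 1 34 0 0 0 85;8 1 34 0 0 0 85;10 1 34 0 0 0 85;10 1 34 0 0 0 85;10 1 34 0 0 0 85;0 0 33 0 0 0 85;0 0 0 -0.118 0 0 85;0 0 0 -0.118 0 0 85;0 0 0 -0.118 0 0 85;0 0 0 -0.118 0 0 85;0 0 0 -0.118 0 0 85;0 0 0 -0.118 0 0 85;0 0 0 -0.118 0 0 85;0 0 0 -0.118 0 0 85;0 0 0 -0.118 0 0 85;0 0 0 -0.118 0 0 85;0 0 0 -0.118 0 0 85;0 0 0 -0.118 0 0 85")

```text
time_s: 16.4
position: [458.0, -256.7, 148.8]
ee_rot: [0.681, 0.187, 0.683, -0.186]
wrist_force: [0.7, -0.8, -0.2]
width: 0.997
```

```bash
python3 -c "
from h import *
rep([459,-257,60],59)"
```

```text
t 16.40 pos [ 457.96 -256.73  148.83] jaw yaw 59.47 tilt [-0.0028  0.0018] w 0.997 F [ 0.66 -0.79 -0.2 ] T [-0.009 -0.055 -0.02 ] q [ 0.45  0.44  0.03  1.88 -0.02  0.83  1.52]
tool delta [88.83  0.29  1.33]
rotvec tool [ 0.0083 -0.0033 -0.0001]
```

Emit:
step_arm(rows="30 0.3 1.3 0 0 0 85;35 0 0 0 0 0 85;30 0 0 0 0 0 85;10 0 0 0 0 0 85;0 0 0 0 0 0 85;0 0 0 0 0 0 85;0 0 0 0 0 0 85")

```text
time_s: 16.98
position: [460.8, -258.2, 46.5]
ee_rot: [0.682, 0.188, 0.681, -0.188]
wrist_force: [0.7, -0.2, -0.5]
width: 0.995
```

```bash
python3 -c "
from h import *
from cell import get_image
rep([459,-257,1],59)
im=get_image('scene')[:,:,::-1];crop(im,195,190,60,50,10,'pics/n1_s.png',1)"
```

```text
t 16.98 pos [ 460.82 -258.18   46.54] jaw yaw 59.13 tilt [ 0.0012 -0.0006] w 0.995 F [ 0.71 -0.24 -0.49] T [-0.002  0.003  0.024] q [ 0.45  0.58  0.02  1.98 -0.02  0.58  1.52]
tool delta [45.54  0.07 -2.23]
rotvec tool [ 0.0023  0.0014 -0.0001]
```

View pics/n1_s.png

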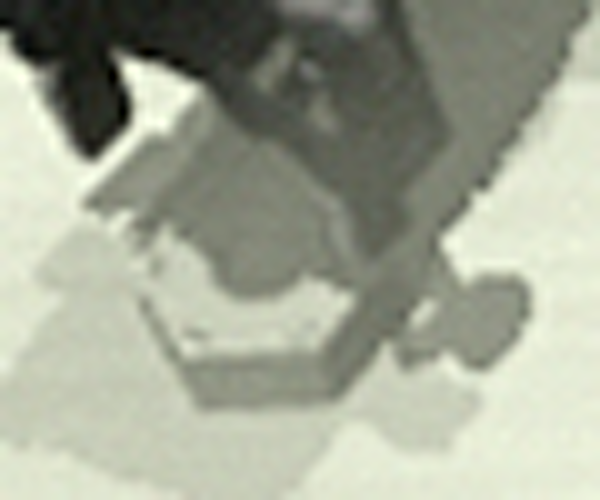

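Emit:
step_arm(rows="10 0 -2 0 0 0 85;12 0 0 0 0 0 85;8 0 0 0 0 0 85;6 0 0 0 0 0 85;5 0 0 0 0 0 85;3 0 0 0 0 0 85;0 0 0 0 0 0 85;0 0 0 0 0 0 85")

```text
time_s: 17.7
position: [458.5, -256.9, 1.6]
ee_rot: [0.682, 0.188, 0.682, -0.188]
wrist_force: [0.1, 0.7, -0.1]
width: 0.992
```

```bash
python3 -c "
from h import *
rep([459,-257,1],59)"
```

```text
t 17.70 pos [ 458.54 -256.89    1.64] jaw yaw 59.13 tilt [ 0.0001 -0.0001] w 0.992 F [ 0.1   0.68 -0.14] T [ 0.034 -0.039 -0.006] q [ 0.45  0.66  0.02  2.02 -0.02  0.47  1.52]
tool delta [0.64 0.14 0.45]
rotvec tool [0.0022 0.0001 0.    ]
```

Emit:
step_arm(rows="0 0.1 0.4 0 0 0 76;0 0 0 0 0 0 70;0 0 0 0 0 0 67;0 0 0 0 0 0 64;0 0 0 0 0 0 60;0 0 0 0 0 0 60;0 0 0 0 0 0 60;0 0 0 0 0 0 60", force=30)

```text
time_s: 18.37
position: [459.0, -257.1, 1.9]
ee_rot: [0.682, 0.188, 0.681, -0.188]
wrist_force: [-1.2, 1.6, 5.8]
width: 0.764
```

```bash
python3 -c "
from h import *
rep([459,-257,1],59)"
```

```text
t 18.37 pos [ 458.98 -257.07    1.93] jaw yaw 59.12 tilt [ 0.0005 -0.0003] w 0.764 F [-1.19  1.56  5.84] T [ 0.145  0.137 -0.039] q [ 0.45  0.66  0.02  2.02 -0.02  0.47  1.52]
tool delta [ 0.93  0.07 -0.03]
rotvec tool [0.0021 0.0006 0.    ]
```

Emit:
step_arm(rows="0 0 0 0 0 0 75;0 0 0 0 0 0 85;0 0 0 0 0 0 85;0 0 0 0 0 0 85;0 0 0 -0.1164 0 0 85;0 0 0 -0.1164 0 0 85;0 0 0 -0.1164 0 0 85;0 0 0 -0.1164 0 0 85;0 0 0 -0.1164 0 0 85;0 0 0 -0.1164 0 0 85;0 0 0 -0.1164 0 0 85;0 0 0 -0.1164 0 0 85;0 0 0 -0.1164 0 0 85;0 0 0 0 0 0 85;0 0 0 0 0 0 85")

```text
time_s: 19.62
position: [458.7, -257.0, 1.4]
ee_rot: [0.685, -0.176, 0.685, 0.177]
wrist_force: [0.6, 1.1, -0.3]
width: 0.995
```

```bash
python3 -c "
from h import *
rep([459,-257,1],119)"
```

```text
t 19.62 pos [ 458.69 -257.03    1.37] jaw yaw 118.93 tilt [-0.0001  0.0004] w 0.995 F [ 0.63  1.09 -0.26] T [-0.005 -0.051  0.025] q [ 0.64  0.67 -0.27  2.01  0.34  0.5   2.2 ]
tool delta [ 0.37 -0.12  0.28]
rotvec tool [-0.0012  0.0002 -0.0004]
```

Grip and lift.

Emit:
step_arm(rows="0 -0.1 0.3 0 0 0 76;0 0 0 0 0 0 70;0 0 0 0 0 0 67;0 0 0 0 0 0 64;0 0 0 0 0 0 60;0 0 0 0 0 0 60;0 0 0 0 0 0 60;0 0 0 0 0 0 60;-2 0 0 0 0 0 60;-8 0 0 0 0 0 60;-25 0 0 0 0 0 60;-35 0 0 0 0 0 60;-35 0 0 0 0 0 60;-35 0 0 0 0 0 60;0 0 0 0 0 0 60;0 0 0 0 0 0 60", force=40)

```text
time_s: 20.95
position: [459.8, -257.2, 143.3]
ee_rot: [0.685, -0.179, 0.683, 0.177]
wrist_force: [-0.4, 0.4, -4.7]
width: 0.762
```

```bash
python3 -c "
from h import *
rep([542.2,-35.4,140],100)"
```

```text
t 20.95 pos [ 459.81 -257.22  143.32] jaw yaw 119.13 tilt [ 0.0031 -0.0019] w 0.762 F [-0.37  0.45 -4.71] T [-0.007  0.031  0.036] q [ 0.72  0.46 -0.38  1.88  0.22  0.83  2.31]
tool delta [  3.15 153.66 179.95]
rotvec tool [0.3339 0.0023 0.0029]
```

Emit:
step_arm(rows="0 15 17.5 0 0 0 60;0 22 25.7 0 0 0 60;0 22 25.7 0 0 0 60;0 22 25.7 0 0 0 60;0 22 25.7 0 0 0 60;0 22 25.7 0 0 0 60;0 18.7 22 0 0 0 60;0 10 12 0 0 0 60;0 0 0 0.11 0 0 60;0 0 0 0.11 0 0 60;0 0 0 0.11 0 0 60;0 0 0 0 0 0 60;0 0 0 0 0 0 60;0 0 0 0 0 0 60")

```text
time_s: 22.12
position: [540.7, -34.9, 140.5]
ee_rot: [0.703, -0.064, 0.705, 0.064]
wrist_force: [-1.0, -0.4, -3.7]
width: 0.765
```

```bash
python3 -c "
from h import *
from cell import get_image
rep([542.2,-35.4,110],100)
im=get_image('scene')[:,:,::-1];crop(im,260,170,80,80,7,'pics/n2_s.png',1)"
```

```text
t 22.12 pos [540.74 -34.93 140.49] jaw yaw 100.45 tilt [-0.0021 -0.    ] w 0.765 F [-1.   -0.43 -3.75] T [-0.043  0.107  0.092] q [ 0.22  0.48 -0.29  1.84  0.18  0.84  1.59]
tool delta [30.49 -0.74  1.42]
rotvec tool [ 0.0079 -0.0021 -0.0003]
```

View pics/n2_s.png

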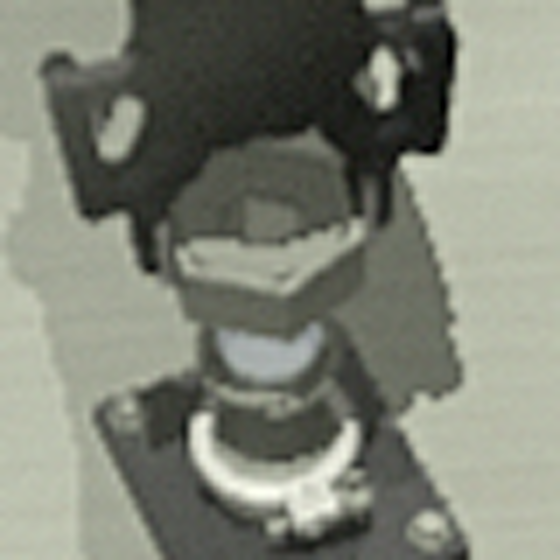

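Emit:
step_arm(rows="12 -0.7 1.4 0.008 0 0 60;12 0 0 0 0 0 60;8 0 0 0 0 0 60;5 0 0 0 0 0 60;0 0 0 0 0 0 60;0 0 0 0 0 0 60;0 0 0 0 0 0 60")

```text
time_s: 22.75
position: [543.3, -35.4, 104.9]
ee_rot: [0.705, -0.06, 0.704, 0.06]
wrist_force: [-0.6, -0.3, -2.4]
width: 0.763
```

```bash
python3 -c "
from h import *
rep([542.2,-35.4,97],100)"
```

```text
t 22.75 pos [543.33 -35.41 104.92] jaw yaw 99.80 tilt [0.0007 0.    ] w 0.763 F [-0.57 -0.29 -2.41] T [ 0.018 -0.026  0.   ] q [ 0.2   0.53 -0.27  1.88  0.2   0.76  1.56]
tool delta [ 7.92  0.2  -1.12]
rotvec tool [-0.0035  0.0007  0.0001]
```

Emit:
step_arm(rows="2 0.2 -0.8 0 0 0 60;2 0 0 0 0 0 60;2 0 0 0 0 0 60;0 0 0 0 0 0 60;0 0 0 0 0 0 60;0 0 0 0 0 0 60")

```text
time_s: 23.25
position: [542.2, -35.3, 98.5]
ee_rot: [0.705, -0.06, 0.705, 0.06]
wrist_force: [0.5, 0.1, -3.3]
width: 0.763
```

```bash
python3 -c "
from h import *
rep([542.2,-35.4,94],100)"
```

```text
t 23.25 pos [542.21 -35.33  98.52] jaw yaw 99.79 tilt [ 0. -0.] w 0.763 F [ 0.53  0.05 -3.31] T [ 0.038  0.019 -0.018] q [ 0.2   0.53 -0.27  1.89  0.2   0.74  1.56]
tool delta [ 4.52 -0.07 -0.02]
rotvec tool [-0.0037  0.      0.0001]
```

Emit:
step_arm(rows="1 0 0 0 0 0 60;1 0 0 0 0 0 60;1 0 0 0 0 0 60;0 0 0 0 0 0 60;0 0 0 0 0 0 60")

```text
time_s: 23.67
position: [542.1, -35.3, 95.4]
ee_rot: [0.704, -0.06, 0.705, 0.06]
wrist_force: [0.3, 0.3, -3.7]
width: 0.76
```

Emit:
step_arm(rows="1 0 0 0 0 0 60;0.8 0 0 0 0 0 60;0 0 0 0 0 0 60;0 0 0 0 0 0 60")

```text
time_s: 24.0
position: [542.1, -35.4, 93.6]
ee_rot: [0.704, -0.06, 0.705, 0.06]
wrist_force: [0.3, -0.1, -3.4]
width: 0.759
```

Emit:
step_arm(rows="0.8 0 0 0 0 0 60;0.7 0 0 0 0 0 60;0 0 0 0 0 0 60;0 0 0 0 0 0 60")

```text
time_s: 24.33
position: [542.1, -35.4, 92.1]
ee_rot: [0.704, -0.06, 0.705, 0.06]
wrist_force: [0.0, 0.2, -3.3]
width: 0.758
```

Emit:
step_arm(rows="0.8 0 0 0 0 0 60;0.7 0 0 0 0 0 60;0 0 0 0 0 0 60;0 0 0 0 0 0 60")

```text
time_s: 24.67
position: [542.3, -35.3, 91.0]
ee_rot: [0.705, -0.06, 0.704, 0.06]
wrist_force: [-0.9, 1.1, 1.3]
width: 0.763
```

Emit:
step_arm(rows="0.33 0 0 0.1 0 0 60;0.33 0 0 0.1 0 0 60;0.33 0 0 0.1 0 0 60;0 0 0 0 0 0 60;0 0 0 0 0 0 60")

```text
time_s: 25.08
position: [542.5, -35.5, 90.0]
ee_rot: [0.706, 0.044, 0.705, -0.045]
wrist_force: [-1.0, -2.1, 2.0]
width: 0.766
```

```bash
python3 -c "
from h import *
rep([542.2,-35.4,94])"
```

```text
t 25.08 pos [542.48 -35.55  90.01] jaw yaw 82.76 tilt [ 0.0007 -0.0007] w 0.766 F [-1.03 -2.06  1.97] T [-0.302  0.106 -0.081] q [ 0.14  0.54 -0.18  1.9   0.14  0.71  1.32]
tool delta [-3.99  0.11 -0.29]
rotvec tool [0.     0.0008 0.0006]
```

Emit:
step_arm(rows="0.33 0 0 0.1 0 0 60;0.33 0 0 0.1 0 0 60;0.33 0 0 0.1 0 0 60;0.33 0 0 0.1 0 0 60;0.33 0 0 0.1 0 0 60;0 0 0 0 0 0 60;0 0 0 0 0 0 60")

```text
time_s: 25.67
position: [542.4, -35.5, 88.3]
ee_rot: [0.673, 0.217, 0.673, -0.217]
wrist_force: [0.4, -1.6, 3.2]
width: 0.765
```

```bash
python3 -c "
from h import *
rep([542.2,-35.4,94])"
```

```text
t 25.67 pos [542.41 -35.49  88.3 ] jaw yaw 54.23 tilt [ 0.0005 -0.0005] w 0.765 F [ 0.43 -1.57  3.24] T [-0.329  0.083 -0.109] q [ 0.04  0.54 -0.03  1.9   0.03  0.7   0.94]
tool delta [-5.7  -0.05 -0.22]
rotvec tool [0.     0.0007 0.0001]
```

Emit:
step_arm(rows="0.33 0 0 0.1 0 0 60;0.33 0 0 0.1 0 0 60;0.33 0 0 0.1 0 0 60;0 0 0 0 0 0 60;0 0 0 0 0 0 60")

```text
time_s: 26.08
position: [542.4, -35.4, 87.3]
ee_rot: [0.633, 0.315, 0.633, -0.315]
wrist_force: [-0.3, -1.3, 5.4]
width: 0.764
```

Emit:
step_arm(rows="0.33 0 0 0.1 0 0 60;0.33 0 0 0.1 0 0 60;0.33 0 0 0.1 0 0 60;0 0 0 0 0 0 60;0 0 0 0 0 0 60")

```text
time_s: 26.5
position: [542.4, -35.4, 86.3]
ee_rot: [0.579, 0.406, 0.579, -0.406]
wrist_force: [-1.2, -1.3, 4.8]
width: 0.758
```

```bash
python3 -c "
from h import *
rep([542.2,-35.4,94])"
```

```text
t 26.50 pos [542.36 -35.38  86.25] jaw yaw 19.95 tilt [ 0.0004 -0.0002] w 0.758 F [-1.19 -1.32  4.78] T [-0.318 -0.002 -0.122] q [-0.07  0.55  0.14  1.91 -0.12  0.7   0.48]
tool delta [-7.75 -0.16 -0.03]
rotvec tool [-0.      0.0003 -0.0003]
```

Emit:
step_arm(rows="0.15 0 0 0.1 0 0 60;0.2 0 0 0.1 0 0 60;0 0 0 0 0 0 60;0 0 0 0 0 0 60")

```text
time_s: 26.83
position: [542.2, -35.4, 85.7]
ee_rot: [0.536, 0.461, 0.536, -0.462]
wrist_force: [0.6, -1.4, 2.5]
width: 0.765
```

Emit:
step_arm(rows="0.33 0 0 0.1 0 0 60;0.33 0 0 0.1 0 0 60;0 0 0 0 0 0 60;0 0 0 0 0 0 60")

```text
time_s: 27.17
position: [542.1, -35.4, 85.0]
ee_rot: [-0.487, -0.513, -0.487, 0.513]
wrist_force: [-0.2, -1.3, 1.8]
width: 0.764
```

```bash
python3 -c "
from h import *
rep([542.2,-35.4,94])"
```

```text
t 27.17 pos [542.11 -35.42  84.98] jaw yaw -2.97 tilt [-0.0002 -0.0003] w 0.764 F [-0.19 -1.31  1.79] T [-0.42  -0.082 -0.093] q [-0.15  0.56  0.26  1.91 -0.21  0.7   0.18]
tool delta [-9.02  0.09 -0.02]
rotvec tool [0.     0.0003 0.0002]
```

Emit:
step_arm(rows="0.33 0 0 0.1 0 0 60;0.33 0 0 0.1 0 0 60;0 0 0 0 0 0 60;0 0 0 0 0 0 60")

```text
time_s: 27.5
position: [542.0, -35.3, 84.2]
ee_rot: [-0.433, -0.559, -0.433, 0.559]
wrist_force: [-1.0, -0.9, -0.7]
width: 0.766
```

```bash
python3 -c "
from h import *
rep([542.2,-35.4,94])"
```

```text
t 27.50 pos [541.95 -35.3   84.15] jaw yaw -14.42 tilt [-0.0006 -0.0003] w 0.766 F [-0.96 -0.88 -0.68] T [-0.298 -0.16  -0.058] q [-0.19  0.57  0.32  1.91 -0.26  0.71  0.03]
tool delta [-9.85  0.26  0.04]
rotvec tool [0.     0.0004 0.0006]
```

Emit:
step_arm(rows="0.33 0 0 0.1 0 0 60;0.33 0 0 0.1 0 0 60;0 0 0 0 0 0 60;0 0 0 0 0 0 60")

```text
time_s: 27.83
position: [542.0, -35.2, 83.9]
ee_rot: [-0.375, -0.599, -0.375, 0.6]
wrist_force: [-0.5, 0.6, 3.9]
width: 0.759
```

```bash
python3 -c "
from h import *
rep([542.2,-35.4,94])"
```

```text
t 27.83 pos [542.   -35.25  83.86] jaw yaw -25.95 tilt [-0.0003  0.0001] w 0.759 F [-0.55  0.56  3.88] T [-0.18   0.104 -0.05 ] q [-0.23  0.58  0.38  1.91 -0.31  0.71 -0.12]
tool delta [-10.14   0.24   0.05]
rotvec tool [0.     0.0001 0.0003]
```

Emit:
step_arm(rows="0.33 0 0 0.1 0 0 60;0 0 0 0 0 0 60;0 0 0 0 0 0 60")

```text
time_s: 28.08
position: [542.3, -35.3, 83.8]
ee_rot: [0.344, 0.618, 0.344, -0.617]
wrist_force: [-0.8, -0.7, 6.2]
width: 0.763
```

```bash
python3 -c "
from h import *
rep([542.2,-35.4,94])"
```

```text
t 28.08 pos [542.27 -35.27  83.77] jaw yaw -31.72 tilt [0.0003 0.0002] w 0.763 F [-0.83 -0.67  6.24] T [-0.147  0.193 -0.02 ] q [-0.24  0.58  0.41  1.91 -0.34  0.72 -0.19]
tool delta [-1.023e+01  1.000e-02  1.500e-01]
rotvec tool [ 0.     -0.0003 -0.0002]
```

Emit:
step_arm(rows="0 0 0 0.1 0 0 60;0 0 0 0 0 0 60;0 0 0 0 0 0 60")

```text
time_s: 28.33
position: [542.4, -35.3, 83.8]
ee_rot: [0.313, 0.634, 0.313, -0.634]
wrist_force: [-0.6, 0.3, 6.1]
width: 0.764
```

```bash
python3 -c "
from h import *
rep([542.2,-35.4,94])"
```

```text
t 28.33 pos [542.43 -35.34  83.79] jaw yaw -37.46 tilt [0.0006 0.0001] w 0.764 F [-0.65  0.26  6.09] T [-0.193  0.073 -0.056] q [-0.26  0.59  0.44  1.91 -0.36  0.72 -0.27]
tool delta [-10.21  -0.14   0.18]
rotvec tool [ 0.     -0.0004 -0.0005]
```

Emit:
step_arm(rows="0 0 0 0.08 0 0 60;0 0 0 0 0 0 60;0 0 0 0 0 0 60")

```text
time_s: 28.58
position: [542.4, -35.3, 83.8]
ee_rot: [0.287, 0.646, 0.287, -0.646]
wrist_force: [-0.2, -1.0, 5.7]
width: 0.764
```

```bash
python3 -c "
from h import *
rep([542.2,-35.4,94])"
```

```text
t 28.58 pos [542.4  -35.34  83.77] jaw yaw -42.04 tilt [0.0006 0.0001] w 0.764 F [-0.21 -1.03  5.71] T [-0.183  0.078 -0.034] q [-0.28  0.59  0.46  1.91 -0.38  0.73 -0.33]
tool delta [-10.23  -0.1    0.18]
rotvec tool [ 0.     -0.0005 -0.0003]
```

Emit:
step_arm(rows="-0.4 0 0 0.05 0 0 60;0 0 0 0 0 0 60;0 0 0 0 0 0 60")

```text
time_s: 28.83
position: [542.2, -35.3, 83.9]
ee_rot: [0.271, 0.653, 0.271, -0.653]
wrist_force: [-0.5, -1.4, 4.5]
width: 0.759
```

```bash
python3 -c "
from h import *
rep([542.2,-35.4,94])"
```

```text
t 28.83 pos [542.22 -35.31  83.87] jaw yaw -44.94 tilt [0.0001 0.0001] w 0.759 F [-0.54 -1.45  4.47] T [-0.119 -0.006 -0.062] q [-0.29  0.59  0.48  1.91 -0.39  0.73 -0.37]
tool delta [-10.13   0.05   0.07]
rotvec tool [ 0.     -0.0001 -0.    ]
```

Emit:
step_arm(rows="0 0 0 0.05 0 0 60;0 0 0 0 0 0 60;0 0 0 0 0 0 60")

```text
time_s: 29.08
position: [542.2, -35.3, 83.9]
ee_rot: [0.254, 0.66, 0.254, -0.66]
wrist_force: [-0.1, -1.0, 4.5]
width: 0.761
```

```bash
python3 -c "
from h import *
rep([542.2,-35.4,94])"
```

```text
t 29.08 pos [542.22 -35.33  83.86] jaw yaw -47.85 tilt [ 0.0001 -0.    ] w 0.761 F [-0.11 -1.01  4.48] T [-0.19   0.072 -0.016] q [-0.3   0.6   0.49  1.91 -0.41  0.73 -0.41]
tool delta [-10.14   0.04   0.07]
rotvec tool [ 0.     -0.     -0.0001]
```

Emit:
step_arm(rows="-0.4 0 0 0 0 0 60;0 0 0 0.05 0 0 60;0 0 0 0 0 0 60;0 0 0 0 0 0 60")

```text
time_s: 29.42
position: [542.0, -35.3, 83.9]
ee_rot: [-0.237, -0.666, -0.237, 0.666]
wrist_force: [1.0, -1.2, -1.4]
width: 0.762
```

```bash
python3 -c "
from h import *
rep([542.2,-35.4,94])"
```

```text
t 29.42 pos [542.   -35.34  83.91] jaw yaw -50.78 tilt [-0.0005 -0.0003] w 0.762 F [ 1.   -1.16 -1.42] T [-0.286 -0.209 -0.064] q [-0.31  0.6   0.51  1.91 -0.42  0.74 -0.44]
tool delta [-10.09   0.17  -0.11]
rotvec tool [0.     0.0006 0.0001]
```

Emit:
step_arm(rows="0 0 0 0.04 0 0 60;0 0 0 0 0 0 60;0 0 0 0 0 0 60")

```text
time_s: 29.67
position: [541.9, -35.4, 83.9]
ee_rot: [-0.224, -0.67, -0.224, 0.671]
wrist_force: [1.5, -1.2, -3.0]
width: 0.763
```

```bash
python3 -c "
from h import *
rep([542.2,-35.4,94])"
```

```text
t 29.67 pos [541.89 -35.38  83.86] jaw yaw -53.08 tilt [-0.0007 -0.0002] w 0.763 F [ 1.47 -1.21 -2.95] T [-0.315 -0.273 -0.056] q [-0.31  0.6   0.52  1.91 -0.43  0.74 -0.47]
tool delta [-10.14   0.2   -0.23]
rotvec tool [0.     0.0007 0.0002]
```

Emit:
step_arm(rows="0 0 0 0.04 0 0 60;0 0 0 0 0 0 60;0 0 0 0 0 0 60;0 0 0 0 0 0 60")

```text
time_s: 30.0
position: [541.8, -35.4, 83.8]
ee_rot: [-0.21, -0.675, -0.21, 0.675]
wrist_force: [1.2, -1.6, -8.0]
width: 0.76
```

```bash
python3 -c "
from h import *
rep([542.2,-35.4,94])"
```

```text
t 30.00 pos [541.79 -35.35  83.8 ] jaw yaw -55.40 tilt [-0.0009 -0.0002] w 0.760 F [ 1.24 -1.63 -8.02] T [-0.448 -0.27  -0.092] q [-0.32  0.6   0.53  1.91 -0.44  0.74 -0.5 ]
tool delta [-10.2    0.26  -0.3 ]
rotvec tool [0.     0.0008 0.0004]
```

Emit:
step_arm(rows="0.15 0 0 0.03 0 0 60;0 0 0 0 0 0 60;0 0 0 0 0 0 60;0 0 0 0 0 0 60")

```text
time_s: 30.33
position: [541.8, -35.4, 83.8]
ee_rot: [-0.2, -0.678, -0.2, 0.679]
wrist_force: [0.3, -1.5, -9.0]
width: 0.758
```

```bash
python3 -c "
from h import *
rep([542.2,-35.4,94])"
```

```text
t 30.33 pos [541.82 -35.35  83.77] jaw yaw -57.21 tilt [-0.0008 -0.0001] w 0.758 F [ 0.25 -1.53 -8.95] T [-0.488 -0.283 -0.088] q [-0.32  0.61  0.54  1.91 -0.45  0.74 -0.53]
tool delta [-10.23   0.24  -0.29]
rotvec tool [0.     0.0007 0.0004]
```

Emit:
step_arm(rows="0.3 0 0 0.015 0 0 60;0.2 0 0 0.015 0 0 60")

```text
time_s: 30.5
position: [541.9, -35.4, 83.6]
ee_rot: [-0.189, -0.681, -0.189, 0.681]
wrist_force: [-0.6, -2.2, -4.9]
width: 0.763
```

```bash
python3 -c "
from h import *
rep([542.2,-35.4,94])"
```

```text
t 30.50 pos [541.88 -35.42  83.65] jaw yaw -58.96 tilt [-0.0005 -0.    ] w 0.763 F [-0.64 -2.23 -4.95] T [-0.506  0.179  0.361] q [-0.33  0.61  0.55  1.91 -0.45  0.75 -0.55]
tool delta [-10.35   0.14  -0.28]
rotvec tool [0.     0.0004 0.0002]
```

Emit:
step_arm(rows="0 0 0 0 0 0 60;0 0 0 0 0 0 60")

```text
time_s: 30.67
position: [541.9, -35.4, 83.6]
ee_rot: [-0.189, -0.681, -0.189, 0.681]
wrist_force: [-1.2, -1.8, -4.5]
width: 0.761
```

```bash
python3 -c "
from h import *
rep([542.2,-35.4,94])"
```

```text
t 30.67 pos [541.91 -35.37  83.63] jaw yaw -58.94 tilt [-0.0004  0.    ] w 0.761 F [-1.19 -1.75 -4.49] T [-0.496  0.252  0.109] q [-0.33  0.61  0.55  1.91 -0.45  0.75 -0.55]
tool delta [-10.37   0.17  -0.23]
rotvec tool [0.     0.0003 0.0002]
```

Emit:
step_arm(rows="0 0 0 0 0 0 64;0 0 0 0 0 0 67;0 0 0 0 0 0 72;0 0 0 0 0 0 85;0 0 0 0 0 0 85;0 0 0 0 0 0 85")

```text
time_s: 31.17
position: [542.5, -35.2, 83.9]
ee_rot: [0.189, 0.682, 0.189, -0.681]
wrist_force: [-0.3, -0.5, 0.2]
width: 0.995
```

```bash
python3 -c "
from h import *
rep([542.2,-35.4,94])"
```

```text
t 31.17 pos [542.54 -35.17  83.85] jaw yaw -58.91 tilt [0.0008 0.0002] w 0.995 F [-0.35 -0.53  0.25] T [-0.004 -0.001 -0.005] q [-0.33  0.61  0.55  1.91 -0.45  0.75 -0.55]
tool delta [-10.15   0.02   0.41]
rotvec tool [ 0.     -0.0008 -0.0002]
```

Emit:
step_arm(rows="-5 0 -0.4 0 0 0 85;-20 0 0 0 0 0 85;-40 0 0 0 0 0 85;-40 0 0 0 0 0 85;-40 0 0 0 0 0 85;0 -35 0 0 0 0 85;0 -40 0 0 0 0 85;0 -40 0 0 0 0 85;0 -30 0 0 0 0 85;0 0 0 0 0 0 85;0 0 0 0 0 0 85")

```text
time_s: 32.08
position: [467.1, 90.8, 229.0]
ee_rot: [0.191, 0.681, 0.191, -0.681]
wrist_force: [-0.2, -0.5, 0.6]
width: 0.998
```

```bash
python3 -c "
from h import *
from cell import get_image
rep([542.2,-35.4,94])
im=get_image('scene')[:,:,::-1];cv2.imwrite('pics/f_full.png',im);crop(im,270,180,56,56,10,'pics/fin_s.png',1)
im=get_image('top')[:,:,::-1];cv2.imwrite('pics/ft_full.png',im)"
```

```text
t 32.08 pos [467.06  90.84 229.01] jaw yaw -58.69 tilt [0.0002 0.0009] w 0.998 F [-0.23 -0.49  0.56] T [-0.034 -0.037  0.007] q [-0.74  0.34  0.69  1.89 -0.25  1.   -0.97]
tool delta [134.91 146.99   1.5 ]
rotvec tool [-0.     -0.0007  0.0007]
```

View pics/fin_s.png

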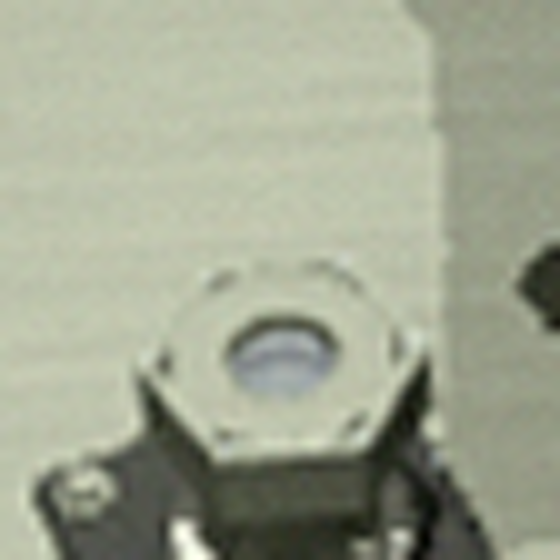

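View pics/f_full.png

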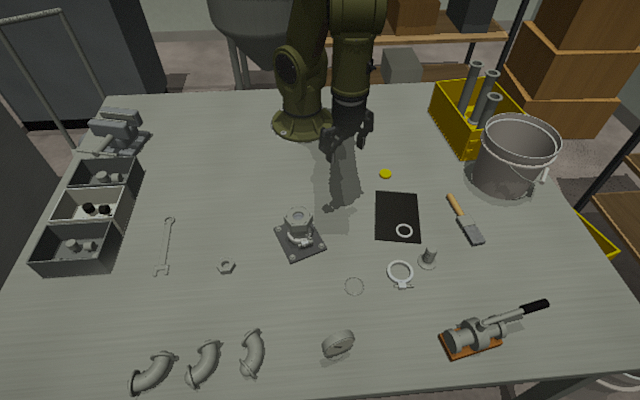

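```bash
python3 -c "
from cell import *
print(close_job())"
```

```text
the job is handed in; nothing more can be done
None
```

The sight glass is reassembled and handed in. The arm was clear and touching nothing, and the clock stood at about 32 s of the 61 s allowed.

- **Glass:** I took the clear disc from the mat, centred it with two grips and lowered it into the bore. A light press with shut fingers met it about 100 mm above the bench, 5 mm proud of the rim, so it is seated flat.
- **Nut:** I set the large union nut over it and turned it clockwise about 159° in all, following it down. The washer landed about 36–41° before the end; my best estimate is 37°, against the 30–42° given for snug. After I let go the measured torque fell to zero.
- **Last pictures:** In the scene view the nut sits level with the glass showing in its window, near pixel (298, 215). The small nut, spare gasket, cap, clamp, hose tail, brush and spanner look undisturbed.

Checks that disagreed or were weak:

- **Landing angle:** The estimates differ by several degrees. The height line puts the landing about 41° before the end, and the take-up of thread play puts it about 36°.
- **Torque:** The reading was noisy. It gave 0.11 N m at rest, which fits snug. One reading of 0.36 N m during the last turn is above the snug range, and I did not re-grip the nut to check it.
- **Fitting position:** The two cameras disagreed by up to 7 mm. I took a middle value, and the glass then went in without resistance.

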